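# Put a tray of desiccant cups into the shelf bay and book it in

### The arm

A 7-joint arm with a two-finger parallel gripper is mounted at the origin on the work surface. World frame = base frame: x ahead of the robot, y to its left, z up, the work surface at z = 0. Lengths are in m, angles in rad, forces in N, time in s.
With the tool pointing down it reaches from about 0.425 to 0.925 m from the base axis. Payload 6.8 kg.
Tool frame: the origin (TCP) lies midway between the tips of the shut fingers; the grasp point (between the pads) lies 19 mm behind it (r.grip_depth is the distance from the TCP to the grasp point, in m); z points along the fingers, y is the line along which they close (so a half turn about z gives the same grasp; the last joint's range is limited). The gripper opens to 85 mm and grips with 20 to 120 N. Pads are 22 mm wide; open, the fingers measure 114 mm over their backs; the gripper's body (76 mm by 85 mm) begins 54 mm behind the grasp point. The pads swing forward as they close: fully open they stand 13 mm farther back than shut.
Start: joints at [-0.108, 0.477, 0.022, 1.555, -0.011, 1.109, -0.083], TCP at [0.675, 0, 0.193] pointing down, gripper open.
Joint ranges: [-2.96, 2.96], [-0.34, 2.1], [-1.41, 1.46], [0.24, 2.44], [-1.37, 4.51], [0.17, 1.92], [-2.96, 2.96]. Speed limits (rad/s): [2.39, 2.39, 3.14, 3.14, 3.14, 3.14, 3.14].

### API

Orientations are given as a rotation vector (axis times angle).
In Python, from bench import telemetry, grab_frame, calibration, order, silhouettes, r gives the robot as it stands.
- The arm moves only by the tool apply_moves, never from a script. Its argument "moves" is a list of rows, each a list of 7 numbers: the turn, a rotation vector about the tool's x, y, z scaled (see below), then the shift along the tool's x, y, z scaled (see below), then the opening, from -1 (shut) to 1 (fully open). A call has exactly 8 rows; each row shifts and turns the commanded pose from where the row before left it, along the tool's axes as they then stand; what a row does not reach is not made up. The controller multiplies each number of a shift by 1000 mm and each number of a turn by 6 degrees. A row lasts 1/12 s, in which the tool goes at most 41.7 mm and 7.16 degrees, less where a joint would pass 70% of its speed; a pose out of reach is approached as far as the arm can. A call with a number of a shift or a turn outside -1 to 1 is refused whole. A call with a gripper value outside its range is refused whole. The fingers move at their own pace and stop on an object; "grip_force" is the grip in N (left out, the last holds). Time passes only in rows, so rows that do not move let the fingers close, or fill a call up. It gives the time, the measured TCP pose, the force, the opening and the grip force at its end, in the units of the state.
- telemetry.get_obs(): the state, without advancing time (a new reading comes with each control period).
- grab_frame(name): name is "scene" or "side" or "wrist"; returns the picture (480x640x3 uint8, blue, green, red); there is no depth.
- calibration(name): a dict with "fx", "fy", "cx", "cy" (pixels), "world_from_camera" (4x4, takes a point from camera to world coordinates); the wrist camera has in their place "mount" (4x4, takes a point from camera to tool coordinates, whose origin is the TCP and whose axes are the flange's). Camera axes: x right, y down, z forward; pixel columns grow to the right and rows downward; lengths in m; the calibration is good to about 2 mm. A picture is of the moment at which its call begins: read the wrist's pose just before it. calibration takes no time and is no camera call.
- order.hand_in(): hands the job in; it is judged then, once.
Trained networks look in the newest picture that a camera, given by its name, has taken for a name from the list of things; names that differ only in an ending like _2 or _b are one class to them, and where a whole thing is asked for, a point or a joint stands for the part that bears it (a point fixed in the world has none). Each returns a list of dicts, best first, with "p" (0 to 1); they miss things now and then, are a little off and sometimes report something else, mostly with a low value. They report only what shows in the picture. A call takes as long as a camera call. They do not tell look-alikes from the thing itself.
- silhouettes(thing, camera): "mask" (480x640 bool, what is visible of it) and "extent" ([centre column, centre row, width, height] in pixels, round what is visible of it).
The state is a dict: "clock": time; "joints": joint angles; "qvel": joint speeds; "tau": joint torques, N m; "tcp_pos": TCP position; "orientation": TCP orientation; "contact_force": force on the tool from outside, world axes, zero at the start; "moment": the same for the moment, N m; "grip_width": finger opening in m; "gripper_force": force on a finger pad.
Only numpy, scipy, OpenCV 4.12 (cv2) and the standard library are available. Lean on these libraries where they do the work, as an engineer would, in place of code of your own. Each camera call takes 0.05 s, during which the arm holds its last target. There are 200 camera calls.

### The job

The square desiccant cups were left upside down: turn every one of them over and stand them mouth-up, side by side on the floor of the tray, then slide the loaded tray by its handle fully home into the steel shelf bay. After that pick up the scanner, point it squarely at the middle of the bay's label from about 10 cm away and hold it steady there for a good second, and lay it back flat on its cork mat. Leave the other things on the desk where they are.

Things in the scene. Friction and masses are not known exactly. Their poses are not given: they have to be found in the camera images.
- cup0: Square white plastic desiccant cup, 54 x 54 mm, 60 long, walls 4, base 5, 90 g; two or three are present (None when absent). Origin: its middle, 30 mm from either end. Its z runs from mouth to base, x and y square to its flat sides. Starts mouth-down on the table (z up); mouth-up means z pointing down. Lies steady on any flat side.
- cup1: Square white plastic desiccant cup, 54 x 54 mm, 60 long, walls 4, base 5, 90 g; two or three are present (None when absent). Origin: its middle, 30 mm from either end. Its z runs from mouth to base, x and y square to its flat sides. Starts mouth-down on the table (z up); mouth-up means z pointing down. Lies steady on any flat side.
- cup2: Square white plastic desiccant cup, 54 x 54 mm, 60 long, walls 4, base 5, 90 g; two or three are present (None when absent). Origin: its middle, 30 mm from either end. Its z runs from mouth to base, x and y square to its flat sides. Starts mouth-down on the table (z up); mouth-up means z pointing down. Lies steady on any flat side.
- tray: Loose aluminium tray, 240 (x) x 110 (y), rim 16 high, walls and floor 4 thick, 0.35 kg, slides on the table. Takes three cups in a row along x, about 80 mm apart. Origin: centre of its underside. Handle: an upright fin on the middle of its -y side, 8 thick (x), from y = -55 to -130 and 1 to 45 mm above the table.
- tray_grip (a point): Point on the tray's handle fin to pinch it from above, across the tray's x: 110 mm to -y of the tray's origin and 28 mm above the table; axes as the tray's.
- bay: Fixed steel shelf bay, open to its -y; the tray slides in along its +y on the table top (no floor). Inside 254 wide (x), 110 deep from the front edge (y = -56) to the back panel (y = +55), 100 high below straps topping out at 104. Flared lead-ins, 50 high, reach 23 mm before the front. Origin: on the table; a tray fully home, touching the back, has its origin and axes there.
- label: Bar-code label, 84 x 44 mm, above the middle of the bay's front edge, 126 mm above the table. Origin: centre of its face. z: out of the face, towards the bay's -y and 35 degrees above level; x along the bay's x.
- scanner: Hand scanner, 150 mm long, 0.16 kg: grey grip bar 26 wide (y), 30 high, from x = -75 to +35; black head 44 wide, 34 high, from +35 to +75. Origin: centre of its flat underside. It looks along its +x from the window at x = 75, z = 17. Grip it across y near x = -10.
- rest: Fixed flat cork mat, 200 (x) x 90 (y) x 4 thick, on which the scanner lies on its underside at the start. Origin: centre of its underside, on the table.
- mug: White ceramic mug, 76 mm across, 90 tall, handle to its +y. Origin: centre of its underside. Not part of the job.
- tape: Roll of clear tape lying flat, 90 mm across, 24 high. Origin: centre of its underside. Not part of the job.
- book: Blue cloth-bound book lying flat, 160 (x) x 230 (y) x 30. Origin: centre of its underside. Not part of the job.
- stapler: Grey and black stapler, 130 (x) x 32 x 44 high. Origin: centre of its underside. Not part of the job.
- pencils: Round dark steel pot of pencils, 72 mm across, 95 tall, pencils up to 170. Origin: centre of its underside. Not part of the job.
- carton: Closed cardboard carton 120 (x) x 160 (y) x 70 high. Origin: centre of its underside. Not part of the job.
- weight: Brass paperweight, 52 mm across, 50 tall. Origin: centre of its underside. Not part of the job.
Mind the look-alikes: they are no part of the job. What is shaped like the cup1 but green or orange is not meant.

How it is judged:
On the way, in this order (a step that is already met when the one before it is completed fails the run):
1. every cup stands mouth-up on the tray's floor (x of cup0 in the frame of tray between -0.098 and 0.098 m and y of cup0 in the frame of tray between -0.034 and 0.034 m and z of cup0 in the frame of tray between 0.028 and 0.04 m and angle between each of cup0, cup1, cup2's own z axis and vertical above 2.97 rad and x of cup1 in the frame of tray between -0.098 and 0.098 m and y of cup1 in the frame of tray between -0.034 and 0.034 m and z of cup1 in the frame of tray between 0.028 and 0.04 m and x of cup2 in the frame of tray between -0.098 and 0.098 m and y of cup2 in the frame of tray between -0.034 and 0.034 m and z of cup2 in the frame of tray between 0.028 and 0.04 m and linear speed of each of cup0, cup1, cup2 below 0.05 m/s), for 0.2 s.
2. the loaded tray is fully home in the bay (y of tray in the frame of bay between -0.008 and 0.01 m and x of tray in the frame of bay between -0.015 and 0.015 m and z of tray in the frame of bay between -0.004 and 0.004 m and angle between the y axis of tray and the y axis of bay, either way round below 0.1 rad and x of cup0 in the frame of tray between -0.098 and 0.098 m and y of cup0 in the frame of tray between -0.034 and 0.034 m and z of cup0 in the frame of tray between 0.028 and 0.04 m and angle between each of cup0, cup1, cup2's own z axis and vertical above 2.97 rad and x of cup1 in the frame of tray between -0.098 and 0.098 m and y of cup1 in the frame of tray between -0.034 and 0.034 m and z of cup1 in the frame of tray between 0.028 and 0.04 m and x of cup2 in the frame of tray between -0.098 and 0.098 m and y of cup2 in the frame of tray between -0.034 and 0.034 m and z of cup2 in the frame of tray between 0.028 and 0.04 m), for 0.2 s.
3. scanner held steady 0.8 s, window 50 to 160 mm from the label, line of sight within 22 mm of its middle and 20 degrees of square (x of label in the frame of scanner between 0.125 and 0.235 m and y of label in the frame of scanner between -0.022 and 0.022 m and z of label in the frame of scanner between -0.005 and 0.039 m and angle between the x axis of scanner and the z axis of label, either way round below 0.35 rad and linear speed of scanner below 0.03 m/s and angular speed of scanner below 0.25 rad/s and contact force between the fingers and scanner above 0.5 N), for 0.8 s.
At the end, for the whole second after the job is handed in: Every cup mouth-up (within 10 degrees) on the tray's floor; tray within 8 mm of the bay's back panel and straight (0.1 rad); scanner flat on its underside on the mat (its origin within 60 mm along, 35 mm across the mat's middle); all at rest (all of step 2 and x of scanner in the frame of rest between -0.06 and 0.06 m and y of scanner in the frame of rest between -0.035 and 0.035 m and z of scanner in the frame of rest between 0 and 0.009 m and angle between scanner's own z axis and vertical below 0.12 rad and linear speed of each of scanner, cup0, cup1, cup2, tray below 0.02 m/s); the robot touches nothing.
It fails at once if a bystander is moved more than 30 mm (distance of any of mug, tape, book, stapler, pencils, carton, weight from where it was at the start of the episode above 0.03 m).
Of cup0, cup1, cup2 only 2 to 3 are there at a start; the rules pass over those that are not, and their reading is None.
At some moment in a run one of cup0, cup1, cup2, scanner may be knocked a few centimetres aside while the robot is not near it.
It also fails if it takes over 210 s, if anything falls off the work surface, if the arm or the gripper's body presses on something with over 40 N, if the wrist force passes 120 N, or if a joint passes its speed limit or range.

## Working session

There is one attempt and no reset: what is moved stays moved. The work goes in short steps, Python scripts to look and compute and a tool call to move; the robot and the scene stay as the last step left them, time stands still between calls to the robot, and variables do not carry over. Pictures are saved under pics/ and viewed, at most 14 in all, crops included, and the job is handed in when it is done.

Besides the shell and the picture viewer there is one more tool, called after "Call:" by a JSON object that holds its "name" and its "arguments", one argument or row to a line. apply_moves: Moves the arm, as the interface text tells. Its arguments: {"type":"object","properties":{"moves":{"type":"array"},"grip_force":{"type":"number"}},"required":["moves"]}

```bash
ls; mkdir -p pics
python3 - <<'E'
from bench import telemetry, grab_frame, calibration, silhouettes, r
import cv2, numpy as np
print(telemetry.get_obs()); print(r.grip_depth)
for n in ["scene","side"]:
    im=grab_frame(n); cv2.imwrite(f"pics/{n}0.png",im); c=calibration(n); print(n,{k:(np.round(v,4).tolist()) for k,v in c.items()})
    for t in ["cup0","tray","bay","label","scanner","rest"]:
        print(n,t,[(round(d["p"],2),np.round(d["extent"]).tolist()) for d in silhouettes(t,n)])
print({k:np.round(v,4).tolist() for k,v in calibration("wrist").items()})
E
```

```text
pics
{'clock': 0.0, 'joints': array([-0.10811378,  0.47782228,  0.02233176,  1.5564833 , -0.01149922,
        1.10928241, -0.0830991 ]), 'qvel': array([ 1.43824739e-03,  1.04353510e-04,  1.32011880e-03, -7.80618413e-05,
       -6.15680228e-04, -5.26722765e-04,  2.73574350e-04]), 'tau': array([-5.45967814e-04, -5.96443820e+01,  1.60769675e+00, -2.81194621e+01,
        1.24063640e-02,  9.39900521e-03,  2.20753498e-05]), 'tcp_pos': array([ 6.74322192e-01, -7.60619763e-06,  1.91597313e-01]), 'orientation': array([-2.22053018e+00, -2.22062649e+00,  2.21975558e-03]), 'contact_force': array([ 0.52374845, -0.99250843,  0.26289681]), 'moment': array([ 0.00083079, -0.01872238, -0.01907016]), 'gripper_force': 0.0, 'grip_width': 0.08510678524026248}
0.0187
scene {'fx': 589.6459, 'fy': 589.6459, 'cx': 325.4001, 'cy': 249.6161, 'world_from_camera': [[0.4061, 0.7151, -0.5689, 1.3156], [0.9138, -0.3113, 0.261, -0.4156], [0.0095, -0.6259, -0.7799, 1.1423], [0.0, 0.0, 0.0, 1.0]]}
scene cup0 [(0.94, [192.0, 271.0, 36.0, 39.0]), (0.75, [176.0, 220.0, 28.0, 34.0]), (0.73, [274.0, 260.0, 32.0, 35.0]), (0.
[... 501 characters left out ...]
4, 0.1381], [-0.4807, -0.6784, 0.5556, -0.7909], [-0.0103, -0.6291, -0.7772, 1.0864], [0.0, 0.0, 0.0, 1.0]]}
side cup0 [(0.86, [280.0, 376.0, 31.0, 32.0]), (0.67, [344.0, 346.0, 33.0, 35.0]), (0.59, [322.0, 286.0, 21.0, 33.0])]
side tray [(0.65, [298.0, 221.0, 79.0, 55.0])]
side bay [(0.77, [261.0, 164.0, 82.0, 72.0]), (0.23, [394.0, 228.0, 33.0, 40.0])]
side label [(0.53, [260.0, 146.0, 23.0, 17.0])]
side scanner [(0.66, [390.0, 312.0, 52.0, 35.0])]
side rest [(0.6, [394.0, 314.0, 74.0, 46.0])]
{'fx': 378.6353, 'fy': 378.6353, 'cx': 319.531, 'cy': 236.7235, 'mount': [[0.0013, -0.9643, -0.2649, 0.0677], [1.0, 0.0013, 0.0001, -0.0005], [0.0002, -0.2649, 0.9643, -0.179], [0.0, 0.0, 0.0, 1.0]]}
```

View pics/scene0.png

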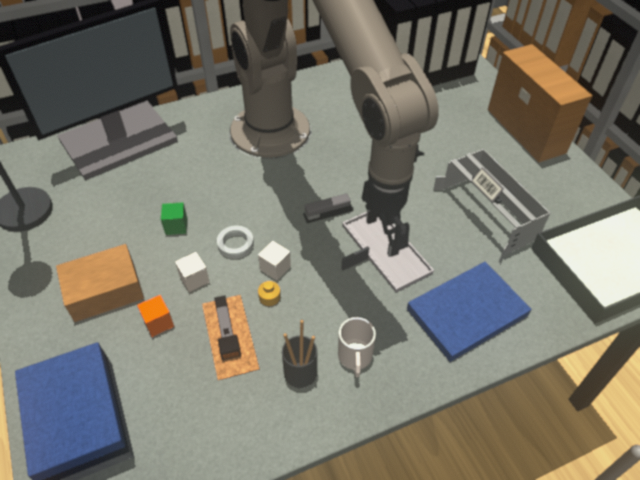

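View pics/side0.png

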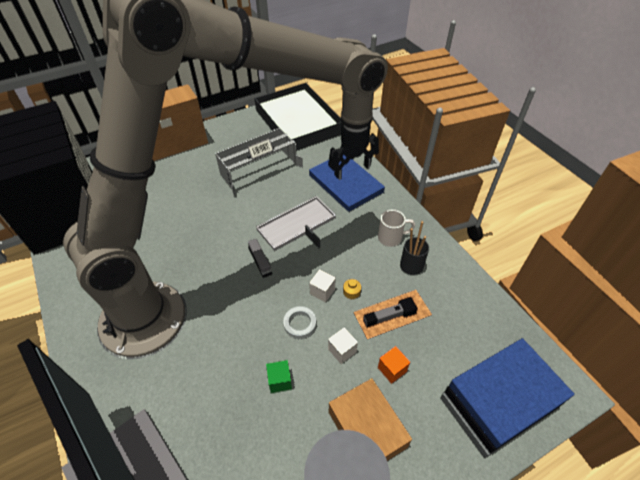

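```bash
cat > lib.py <<'E'
import numpy as np, cv2
from scipy.optimize import minimize
from scipy.spatial.transform import Rotation as R
from bench import telemetry, grab_frame, calibration, silhouettes, r
def cal(n, obs=None):
    c=calibration(n); K=np.array([[c["fx"],0,c["cx"]],[0,c["fy"],c["cy"]],[0,0,1]])
    if n=="wrist":
        T=np.eye(4); T[:3,:3]=R.from_rotvec(obs["orientation"]).as_matrix(); T[:3,3]=obs["tcp_pos"]; W=T@np.array(c["mount"])
    else: W=np.array(c["world_from_camera"])
    return K,W
def proj(P,KW):
    K,W=KW; p=(np.atleast_2d(P)-W[:3,3])@W[:3,:3]; p=p@K.T; return p[:,:2]/p[:,2:]
def ray(uv,KW,z):
    K,W=KW; d=W[:3,:3]@np.linalg.solve(K,[uv[0],uv[1],1]); o=W[:3,3]; return o+d*(z-o[2])/d[2]
def box(x0,x1,y0,y1,z0,z1): return np.array([[x,y,z] for x in(x0,x1) for y in(y0,y1) for z in(z0,z1)])/1000.
M={"cup":[box(-27,27,-27,27,0,60)],
"tray":[box(-120,120,-55,55,0,16),box(-4,4,-130,-55,1,45)],
"scanner":[box(-75,35,-13,13,4,34),box(35,75,-22,22,4,38)],
"rest":[box(-100,100,-45,45,0,4)],
"bay":[box(-130,-127,-56,58,0,104),box(127,130,-56,58,0,104),box(-130,130,55,58,0,104)]}
def place(P,x,y,a):
    c,s=np.cos(a),np.sin(a); return P@np.array([[c,s,0],[-s,c,0],[0,0,1]])+[x,y,0]
def render(parts,pose,KW,S=4,off=(0,0),sh=(480,640)):
    m=np.zeros(sh,np.uint8)
    for P in parts:
        q=(proj(place(P,*pose),KW)-off+0.5)*S-0.5
        cv2.fillConvexPoly(m,cv2.convexHull(np.round(q*16).astype(np.int32)),1,shift=4)
    return m
def fit(name,views,x0,y0,a0s):
    """views: list of (mask,KW)"""
    vs=[]
    for m,KW in views:
        ys,xs=np.where(m); o=np.array([xs.min()-25,ys.min()-25]); w=xs.max()-o[0]+25; h=ys.max()-o[1]+25
        pad=cv2.copyMakeBorder(m.astype(np.uint8),60,60,60,60,cv2.BORDER_CONSTANT)
        c=pad[o[1]+60:o[1]+60+h,o[0]+60:o[0]+60+w]
        vs.append((cv2.resize(c,None,fx=4,fy=4,interpolation=cv2.INTER_LINEAR)>0,KW,o))
    def f(p):
        L=0
        for c,KW,o in vs:
            q=render(M[name],p,KW,4,o,c.shape)>0; L+=1-(q&c).sum()/max(1,(q|c).sum())
        return L/len(vs)
    best=None
    for a in a0s:
        S=np.array([[x0,y0,a],[x0+.02,y0,a],[x0,y0+.02,a],[x0,y0,a+.25]])
        s=minimize(f,S[0],method="Nelder-Mead",options=dict(initial_simplex=S,xatol=2e-4,fatol=1e-4))
        if best is None or s.fun<best.fun: best=s
    return best.x,best.fun
E
cat > m1.py <<'E'
from lib import *
ims={n:grab_frame(n) for n in("scene","side")}; C={n:cal(n) for n in ims}
def get(t,n,uv):
    ds=silhouettes(t,n); ds=[d for d in ds if np.hypot(d["extent"][0]-uv[0],d["extent"][1]-uv[1])<22]
    return ds[0]["mask"] if ds else None
J=[("cup","cup0",(192,271),(343,346),.03),("cup","cup0",(274,260),(322,286),.03),("tray","tray",(387,254),(298,221),.01),
("scanner","scanner",(226,327),(390,312),.02),("rest","rest",(230,339),(394,314),.0),("bay","bay",(493,205),(261,164),.05)]
for mod,t,a,b,z in J:
    v=[(get(t,n,uv),C[n]) for n,uv in(("scene",a),("side",b))]; print(t,[None if m is None else int(m.sum()) for m,_ in v])
    v=[x for x in v if x[0] is not None]
    g=ray(a,C["scene"],z); g2=ray(b,C["side"],z)
    A=np.arange(-90,90,22.5)*np.pi/180 if mod=="cup" else np.arange(-180,180,30)*np.pi/180
    p,e=fit(mod,v,*((g+g2)/2)[:2],A); print("  ",np.round(g[:2],3),np.round(g2[:2],3),"pose",np.round(p,3),"deg",round(np.degrees(p[2]),1),"loss",round(e,3))
    for n in ims:
        for P in M[mod]:
            q=proj(place(P,*p),C[n]); cv2.polylines(ims[n],[cv2.convexHull(np.round(q*16).astype(np.int32))],True,(0,0,255),1,cv2.LINE_AA,4)
# labels triangulated
uv=[]
for n in C:
    d=[d for d in silhouettes("label",n)]; uv.append(d[0]["extent"][:2])
o=[C[n][1][:3,3] for n in C]; d=[C[n][1][:3,:3]@np.linalg.solve(C[n][0],[*u,1]) for n,u in zip(C,uv)]
s=np.linalg.lstsq(np.c_[d[0],-d[1]],o[1]-o[0],rcond=None)[0]; print("label",o[0]+s[0]*d[0],o[1]+s[1]*d[1])
a=cv2.resize(ims["scene"][140:400,130:560],None,fx=1.85,fy=1.85,interpolation=3); cv2.imwrite("pics/ov_scene.png",a)
E
python3 m1.py
```

```text
cup0 [828, 699]
   [ 0.438 -0.356] [ 0.441 -0.358] pose [ 0.439 -0.358  0.121] deg 6.9 loss 0.065
cup0 [918, 587]
   [ 0.484 -0.169] [ 0.485 -0.169] pose [ 0.485 -0.168 -1.067] deg -61.1 loss 0.052
tray [3384, 2164]
   [0.562 0.096] [0.547 0.105] pose [0.541 0.105 0.115] deg 6.6 loss 0.122
scanner [956, 771]
   [ 0.609 -0.33 ] [ 0.61  -0.329] pose [ 0.605 -0.33  -0.152] deg -8.7 loss 0.106
rest [2461, 1192]
   [ 0.63 -0.33] [ 0.625 -0.332] pose [ 0.621 -0.328 -0.126] deg -7.2 loss 0.369
bay [4576, 2054]
   [0.556 0.399] [0.543 0.379] pose [0.541 0.404 0.083] deg 4.7 loss 0.12
label [0.55092892 0.3696381  0.13120806] [0.5506236  0.37046218 0.13207894]
```

View pics/ov_scene.png

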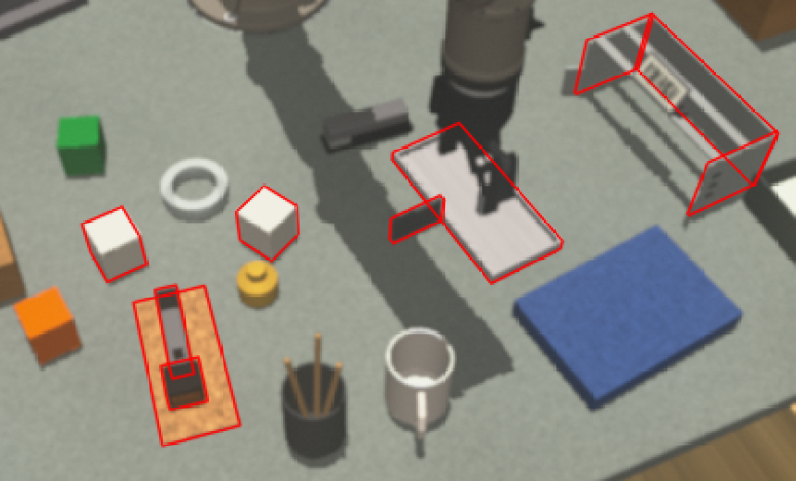

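Run:
```python
from lib import *
C=cal("scene")
for n,uv,z in [("mug",(357,345),.045),("pencils",(300,362),.045),("weight",(269,293),.025),("tape",(235,241),.012),("staplr",(328,207),.022),("book",(468,309),.03),("green",(174,219),.03),("orange",(156,316),.03)]: print(n,np.round(ray(uv,C,z)[:2],3))
```

```text
mug [ 0.778 -0.092]
pencils [ 0.767 -0.218]
weight [ 0.565 -0.212]
tape [ 0.376 -0.232]
staplr [0.372 0.023]
book [0.788 0.181]
green [ 0.262 -0.352]
orange [ 0.527 -0.463]
```

Call:
{"name": "apply_moves", "arguments": {
  "moves": [
    [0,1,0,0,0,0,1],
    [0,1,0,0,0,0,1],
    [0,1,0,0,0,0,1],
    [0,1,0,0,0,0,1],
    [0,1,0,0,0,0,1],
    [0,1,0,0,0,0,1],
    [0,1,0,0,0,0,1],
    [0,1,0,0,0,0,1]
  ]
}}

```text
clock: 2.17
tcp_pos: [0.6758, -0.0014, 0.1936]
orientation: [-1.724, -1.723, -0.775]
contact_force: [-0.1, 0.5, -0.4]
grip_width: 0.0857
gripper_force: 0.0
```

Run:
```python
from lib import *
o=telemetry.get_obs(); print(np.round(o["joints"],3), o["tcp_pos"], R.from_rotvec(o["orientation"]).as_matrix().round(3).tolist())
```

```text
[ 0.453  0.689 -0.236  1.494 -0.69   1.298  0.557] [ 0.67576791 -0.00139928  0.19356261] [[-0.001, 1.0, 0.003], [0.666, -0.002, 0.746], [0.746, 0.003, -0.666]]
```

Call:
{"name": "apply_moves", "arguments": {
  "moves": [
    [0,1,0,0,0,0,1],
    [0,1,0,0,0,0,1],
    [0,1,0,0,0,0,1],
    [0,1,0,0,0,0,1],
    [0,1,0,0,0,0,1],
    [0,0,0,0,0,0,1],
    [0,0,0,0,0,0,1],
    [0,0,0,0,0,0,1]
  ]
}}

```text
clock: 2.83
tcp_pos: [0.6757, 0.0005, 0.1938]
orientation: [-1.362, -1.365, -1.103]
contact_force: [-0.6, 0.4, 1.4]
grip_width: 0.0853
gripper_force: 0.0
```

Run:
```python
from lib import *
o=telemetry.get_obs(); print(np.round(o["joints"],3), o["tcp_pos"], R.from_rotvec(o["orientation"]).as_matrix().round(3).tolist())
```

```text
[ 0.63   0.96  -0.371  1.425 -0.918  1.519  0.746] [6.75651885e-01 5.41083991e-04 1.93821465e-01] [[-0.002, 1.0, -0.0], [0.21, 0.001, 0.978], [0.978, 0.002, -0.21]]
```

Call:
{"name": "apply_moves", "arguments": {
  "moves": [
    [0,-1,0,0,0,0,1],
    [0,-1,0,0,0,0,1],
    [0,-1,0,0,0,0,1],
    [0,-1,0,0,0,0,1],
    [0,-1,0,0,0,0,1],
    [0,-1,0,0,0,0,1],
    [0,-1,0,0,0,0,1],
    [0,-1,0,0,0,0,1]
  ]
}}

```text
clock: 3.5
tcp_pos: [0.6767, 0.0007, 0.1979]
orientation: [-1.931, -1.938, -0.52]
contact_force: [0.0, -0.1, -0.2]
grip_width: 0.0852
gripper_force: 0.0
```

Call:
{"name": "apply_moves", "arguments": {
  "moves": [
    [0,-1,0,0,0,0,1],
    [0,-1,0,0,0,0,1],
    [0,-1,0,0,0,0,1],
    [0,-1,0,0,0,0,1],
    [0,-1,0,0,0,0,1],
    [0,0,-1,0,0,0,1],
    [0,0,-1,0,0,0,1],
    [0,0,-1,0,0,0,1]
  ]
}}

```text
clock: 4.17
tcp_pos: [0.6761, 0.004, 0.197]
orientation: [1.83, 2.547, 0.007]
contact_force: [0.2, -1.0, -0.3]
grip_width: 0.0854
gripper_force: 0.0
```

Call:
{"name": "apply_moves", "arguments": {
  "moves": [
    [0,0,-1,0,0,0,1],
    [0,0,-0.83,0,0,0,1],
    [0,0,0,-0.009,-0.041,0,1],
    [0,0,0,-0.009,-0.041,0,1],
    [0,0,0,-0.009,-0.041,0,1],
    [0,0,0,-0.009,-0.041,0,1],
    [0,0,0,-0.009,-0.041,0,1],
    [0,0,0,-0.009,-0.041,0,1]
  ]
}}

```text
clock: 4.83
tcp_pos: [0.4874, -0.165, 0.1961]
orientation: [1.587, 2.703, 0.004]
contact_force: [0.1, -0.3, 0.0]
grip_width: 0.0857
gripper_force: 0.0
```

```bash
cat >> lib.py <<'E'
def state():
    o=telemetry.get_obs(); Rm=R.from_rotvec(o["orientation"]).as_matrix(); return o,Rm,o["tcp_pos"]
def measure(kind,thing,near,views,n_a=8,rad=60,cams=None):
    """fit pose from the given cameras; near = approx world xyz"""
    V=[];info=[]
    for n in views:
        o=telemetry.get_obs(); im=grab_frame(n); KW=cal(n,o); uv=proj(near,KW)[0]
        ds=[d for d in silhouettes(thing,n) if np.hypot(*(np.array(d["extent"][:2])-uv))<(rad*3 if n=="wrist" else rad)]
        if not ds: info.append((n,None)); continue
        d=min(ds,key=lambda d:np.hypot(*(np.array(d["extent"][:2])-uv))); V.append((d["mask"],KW)); info.append((n,round(d["p"],2),np.round(d["extent"]).tolist()))
    print(info)
    p,e=fit(kind,V,near[0],near[1],np.arange(n_a)*(np.pi/2 if kind=="cup" else 2*np.pi)/n_a)
    print(kind,"pose",np.round(p,4),"deg",round(np.degrees(p[2]),1),"loss",round(e,3)); return p
def go(P,Rt):
    """P: wanted TCP position, Rt: wanted tool axes (columns)"""
    o,Rm,p=state(); d=np.array(P)-p
    print("tcp",np.round(p,4),"shift now-axes",np.round(Rm.T@d,4),"| turn/6deg",np.round(np.degrees(R.from_matrix(Rm.T@Rt).as_rotvec())/6,3),"| shift target-axes",np.round(Rt.T@d,4))
def down(deg):
    """tool down, its y at azimuth deg"""
    a=np.radians(deg); return np.array([[-np.sin(a),np.cos(a),0],[np.cos(a),np.sin(a),0],[0,0,-1]]).T
E
python3 - <<'E'
from lib import *
o,Rm,p=state(); print(p,Rm.round(3).tolist())
c=measure("cup","cup0",(.485,-.168,.03),["wrist","scene","side"])
c1=measure("cup","cup0",(.485,-.168,.03),["wrist"])
for a in (np.degrees(c[2])%90, np.degrees(c[2])%90-90): go([c[0],c[1],.13],down(a))
E
```

```text
[ 0.48735231 -0.16497798  0.19608038] [[-0.487, 0.873, 0.008], [0.873, 0.487, -0.002], [-0.005, 0.006, -1.0]]
[('wrist', 0.97, [315.0, 209.0, 64.0, 64.0]), ('scene', 0.64, [275.0, 261.0, 29.0, 32.0]), ('side', 0.82, [321.0, 284.0, 21.0, 32.0])]
cup pose [ 0.4836 -0.1669  2.0814] deg 119.3 loss 0.065
[('wrist', 0.92, [312.0, 208.0, 64.0, 66.0])]
cup pose [ 0.4823 -0.1658  0.5098] deg 29.2 loss 0.049
tcp [ 0.489  -0.1634  0.1936] shift now-axes [-0.0002 -0.0066  0.0636] | turn/6deg [ 0.021  0.013 -0.014] | shift target-axes [-0.0003 -0.0065  0.0636]
tcp [ 0.489  -0.1634  0.1936] shift now-axes [-0.0002 -0.0066  0.0636] | turn/6deg [ 2.7000e-02 -6.0000e-03  1.4986e+01] | shift target-axes [-0.0065  0.0003  0.0636]
```

Call:
{"name": "apply_moves", "arguments": {
  "moves": [
    [0,0,0,0,-0.006,0.0,1],
    [0,0,0,0,0,0.03,1],
    [0,0,0,0,0,0.035,1],
    [0,0,0,0,0,0.035,1],
    [0,0,0,0,0,0.035,1],
    [0,0,0,0,0,0.025,1],
    [0,0,0,0,0,0.012,1],
    [0,0,0,0,0,0,1]
  ]
}}

```text
clock: 5.9
tcp_pos: [0.4798, -0.167, 0.0175]
orientation: [-1.59, -2.703, 0.003]
contact_force: [-1.3, 1.1, 0.8]
grip_width: 0.0854
gripper_force: 0.0
```

Call:
{"name": "apply_moves", "arguments": {
  "moves": [
    [0,0,0,0,0,0,-1],
    [0,0,0,0,0,0,-1],
    [0,0,0,0,0,0,-1],
    [0,0,0,0,0,0,-1],
    [0,0,0,0,0,0,-1],
    [0,0,0,0,0,0,-1],
    [0,0,0,0,0,0,-1],
    [0,0,0,0,0,0,-1]
  ],
  "grip_force": 40
}}

```text
clock: 6.57
tcp_pos: [0.4827, -0.1684, 0.0214]
orientation: [1.595, 2.705, 0.0]
contact_force: [-0.9, -0.3, 7.1]
grip_width: 0.0
gripper_force: 3.4
```

Run:
```python
from lib import *
o,Rm,p=state(); print(o["grip_width"],o["gripper_force"],o["contact_force"],p)
a=grab_frame("wrist"); b=grab_frame("scene"); cv2.imwrite("pics/g1.png",np.hstack([cv2.resize(a,(400,300)),cv2.resize(b[180:330,200:400],(400,300))]))
```

```text
4.381821514764959e-05 3.4378619492053986 [-0.85319989 -0.34540755  7.05958461] [ 0.48268448 -0.16844514  0.02138786]
```

View pics/g1.png

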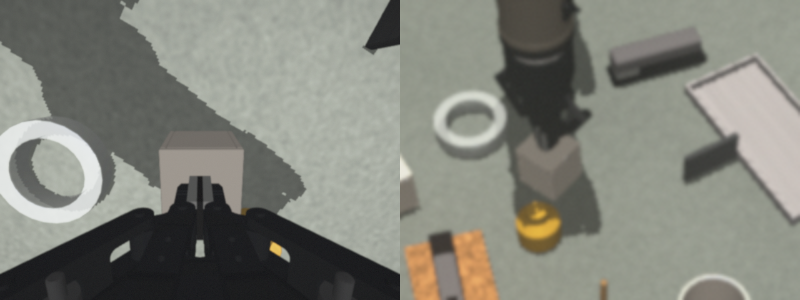

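Run:
```python
from lib import *
measure("cup","cup0",(.485,-.168,.03),["scene"]);measure("cup","cup0",(.485,-.168,.03),["side"])
c=measure("cup","cup0",(.485,-.168,.03),["wrist"])
go([c[0],c[1],.02],down(29))
```

```text
[('scene', 0.84, [274.0, 264.0, 30.0, 28.0])]
cup pose [ 0.4848 -0.1685  0.4935] deg 28.3 loss 0.234
[('side', 0.72, [323.0, 286.0, 21.0, 26.0])]
cup pose [ 0.485  -0.1683  0.547 ] deg 31.3 loss 0.24
[('wrist', 0.93, [324.0, 275.0, 137.0, 129.0])]
cup pose [ 0.4825 -0.1667  0.5063] deg 29.0 loss 0.384
tcp [ 0.4827 -0.1685  0.0214] shift now-axes [0.0017 0.0007 0.0014] | turn/6deg [ 0.008  0.01  -0.006] | shift target-axes [0.0017 0.0007 0.0014]
```

Call:
{"name": "apply_moves", "arguments": {
  "moves": [
    [0,0,0,0,0,-0.01,-1],
    [0,0,0,0,0,-0.01,-1],
    [0,0,0,0,0,-0.01,-1],
    [0,0,0,0,0,-0.01,-1],
    [0,0,0,0,0,-0.01,-1],
    [0,0,0,0,0,-0.01,-1],
    [0,0,0,0,0,0,-1],
    [0,0,0,0,0,0,-1]
  ]
}}

```text
clock: 7.63
tcp_pos: [0.4827, -0.1682, 0.0814]
orientation: [1.594, 2.705, 0.001]
contact_force: [0.0, 0.4, 0.1]
grip_width: 0.0001
gripper_force: 0.0
```

Run:
```python
from lib import *
o,Rm,p=state(); print(o["grip_width"],o["gripper_force"],o["contact_force"],p)
a=grab_frame("wrist"); b=grab_frame("side"); cv2.imwrite("pics/g2.png",np.hstack([cv2.resize(a,(400,300)),cv2.resize(b[220:340,250:410],(400,300))]))
```

```text
0.00010924002763093955 0.0 [0.03399744 0.44116851 0.05668836] [ 0.48266385 -0.16821682  0.08139513]
```

View pics/g2.png

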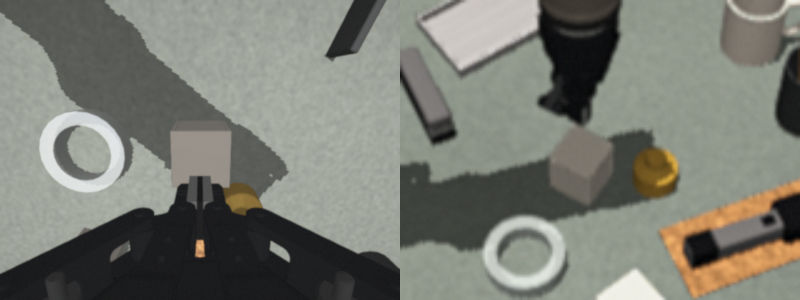

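Call:
{"name": "apply_moves", "arguments": {
  "moves": [
    [0,0,0,0,0,0,1],
    [0,0,0,0,0,0,1],
    [0,0,0,0,0,0,1],
    [0,0,0,0,0,0,1],
    [0,0,0,0,0,0,1],
    [0,0,0,0,0,0,1],
    [0,0,0,0,0,0,1],
    [0,0,0,0,0,0,1]
  ]
}}

```text
clock: 8.4
tcp_pos: [0.4821, -0.1681, 0.0806]
orientation: [1.595, 2.707, 0.0]
contact_force: [0.0, 0.2, -0.2]
grip_width: 0.0856
gripper_force: 0.0
```

Run:
```python
from lib import *
o,Rm,p=state(); print(o["grip_width"],p)
a=grab_frame("wrist"); cv2.imwrite("pics/g3.png",a)
c=measure("cup","cup0",(.485,-.168,.03),["scene","side","wrist"])
go([c[0],c[1],.02],down(np.degrees(c[2])%90))
```

```text
0.08558814260915493 [ 0.48214249 -0.16809872  0.08059221]
[('scene', 0.6, [274.0, 260.0, 31.0, 35.0]), ('side', 0.82, [322.0, 284.0, 18.0, 34.0]), ('wrist', 0.91, [324.0, 247.0, 101.0, 103.0])]
cup pose [ 0.4833 -0.1672  2.0808] deg 119.2 loss 0.08
tcp [ 0.4821 -0.1681  0.0806] shift now-axes [0.0002 0.0014 0.0606] | turn/6deg [ 0.001  0.    -0.041] | shift target-axes [0.0002 0.0014 0.0606]
```

View pics/g3.png

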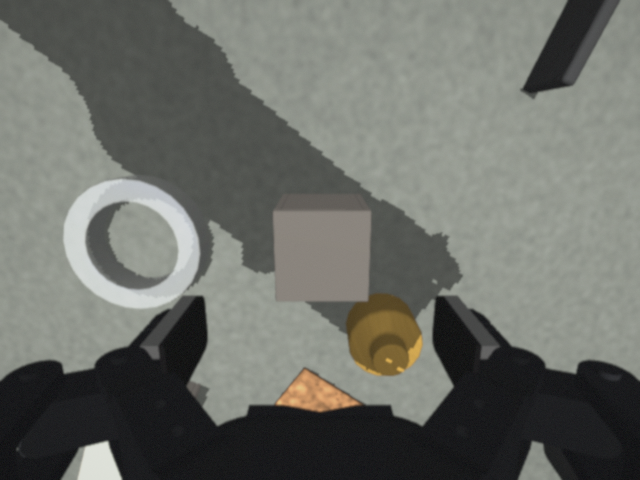

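Run:
```python
from lib import *
o,Rm,p=state()
for n in("side","scene"):
    for z in (.0,.02,.04): print(n,z,proj(np.array([.4827,-.1682,.0814+z]),cal(n)).round(1))
# open-tips: wrist pixels
K,W=cal("wrist",o)
print(dir(r))
```

```text
side 0.0 [[321.3 275.7]]
side 0.02 [[321.3 271.5]]
side 0.04 [[321.3 267.2]]
scene 0.0 [[272.6 245.9]]
scene 0.02 [[272.1 240.4]]
scene 0.04 [[271.5 234.7]]
['Unreachable', '__class__', '__delattr__', '__dict__', '__dir__', '__doc__', '__eq__', '__format__', '__ge__', '__getattribute__', '__getstate__', '__gt__', '__hash__', '__init__', '__init_subclass__', '__le__', '__lt__', '__module__', '__ne__', '__new__', '__reduce__', '__reduce_ex__', '__repr__', '__setattr__', '__sizeof__', '__str__', '__subclasshook__', '__weakref__', 'grip_depth']
```

Call:
{"name": "apply_moves", "arguments": {
  "moves": [
    [0,0,0,0,0.001,0.02,1],
    [0,0,0,0,0,0.02,1],
    [0,0,0,0,0,0.02,1],
    [0,0,0,0,0,0.02,1],
    [0,0,0,0,0,0.01,1],
    [0,0,0,0,0,0.01,1],
    [0,0,0,0,0,0,1],
    [0,0,0,0,0,0,1]
  ]
}}

```text
clock: 9.42
tcp_pos: [0.4831, -0.1676, -0.0193]
orientation: [-1.595, -2.706, 0.0]
contact_force: [0.7, 0.0, 0.0]
grip_width: 0.0853
gripper_force: 0.0
```

Call:
{"name": "apply_moves", "arguments": {
  "moves": [
    [0,0,0,0,0,0,-1],
    [0,0,0,0,0,0,-1],
    [0,0,0,0,0,0,-1],
    [0,0,0,0,0,0,-1],
    [0,0,0,0,0,0,-1],
    [0,0,0,0,0,0,-1],
    [0,0,0,0,0,0,-1],
    [0,0,0,0,0,0,-1]
  ],
  "grip_force": 40
}}

```text
clock: 10.08
tcp_pos: [0.4838, -0.1679, -0.0184]
orientation: [1.594, 2.705, 0.001]
contact_force: [-0.7, -0.4, 7.1]
grip_width: 0.0537
gripper_force: 42.5
```

Call:
{"name": "apply_moves", "arguments": {
  "moves": [
    [0,0,0,0,0,-0.03,-1],
    [0,0,0,0,0,-0.04,-1],
    [0,0,0,0,0,-0.04,-1],
    [0,0,0,0,0,-0.04,-1],
    [0,0,1,0,0,0,-1],
    [0,0,1,0,0,0,-1],
    [0,0,1,0,0,0,-1],
    [0,0,1,0,0,0,-1]
  ]
}}

```text
clock: 10.75
tcp_pos: [0.4829, -0.1676, 0.1312]
orientation: [2.129, 2.31, 0.001]
contact_force: [0.3, -0.1, -1.2]
grip_width: 0.0536
gripper_force: 42.8
```

Call:
{"name": "apply_moves", "arguments": {
  "moves": [
    [0,0,0.85,0,0,0,-1],
    [0,0,0,0.029,0.028,0,-1],
    [0,0,0,0.029,0.028,0,-1],
    [0,0,0,0.029,0.028,0,-1],
    [0,0,0,0.029,0.028,0,-1],
    [0,0,0,0.029,0.028,0,-1],
    [0,0,0,0.029,0.028,0,-1],
    [0,1,0,0,0,0,-1]
  ]
}}

```text
clock: 11.42
tcp_pos: [0.6556, 0.0304, 0.1313]
orientation: [-2.135, -2.191, -0.128]
contact_force: [-0.0, 5.8, -1.1]
grip_width: 0.0538
gripper_force: 42.7
```

Call:
{"name": "apply_moves", "arguments": {
  "moves": [
    [0,1,0,0,0,0,-1],
    [0,1,0,0,0,0,-1],
    [0,1,0,0,0,0,-1],
    [0,1,0,0,0,0,-1],
    [0,1,0,0,0,0,-1],
    [0,1,0,0,0,0,-1],
    [0,1,0,0,0,0,-1],
    [0,1,0,0,0,0,-1]
  ]
}}

```text
clock: 12.08
tcp_pos: [0.6519, 0.0044, 0.1313]
orientation: [-1.656, -1.651, -0.85]
contact_force: [0.0, -1.1, -1.2]
grip_width: 0.0535
gripper_force: 42.7
```

Call:
{"name": "apply_moves", "arguments": {
  "moves": [
    [0,1,0,0,0,0,-1],
    [0,1,0,0,0,0,-1],
    [0,1,0,0,0,0,-1],
    [0,0,0,0,0,0,-1],
    [0,0,0,0,0,0,-1],
    [0,0,0,0,0,0,-1],
    [0,0,0,0,0,0,-1],
    [0,0,0,0,0,0,-1]
  ]
}}

```text
clock: 12.75
tcp_pos: [0.6522, 0.0072, 0.1331]
orientation: [-1.437, -1.442, -1.046]
contact_force: [0.4, -0.4, -0.4]
grip_width: 0.0539
gripper_force: 42.7
```

```bash
cat >> lib.py <<'E'
GD=.0597  # grasp point behind the reported TCP
def side(th,az=0):
    """tool down (y at azimuth az) then turned th deg about its y"""
    return down(az)@R.from_euler("y",th,degrees=True).as_matrix()
def gog(G,Rt): go(np.array(G)-0+GD*Rt[:,2],Rt)
E
python3 - <<'E'
from lib import *
o,Rm,p=state(); print(p,Rm.round(3).tolist(),"grasp",p-GD*Rm[:,2],o["joints"].round(2),o["grip_width"])
a=grab_frame("scene"); b=grab_frame("side"); cv2.imwrite("pics/t1.png",np.hstack([cv2.resize(a[150:390,200:520],(400,300)),cv2.resize(b[150:330,250:490],(400,300))]))
gog([.65,-.05,.040],side(72))
E
```

```text
[0.65215803 0.00721299 0.13306004] [[-0.004, 1.0, 0.001], [0.312, 0.0, 0.95], [0.95, 0.004, -0.312]] grasp [ 0.65208556 -0.04951358  0.15166597] [ 0.66  0.96 -0.41  1.51 -0.82  1.38  0.78] 0.05385471024275637
tcp [0.6519 0.0069 0.1323] shift now-axes [-0.1053 -0.0022  0.0344] | turn/6deg [0.013 0.021 0.023] | shift target-axes [-0.1054 -0.0019  0.0342]
```

View pics/t1.png

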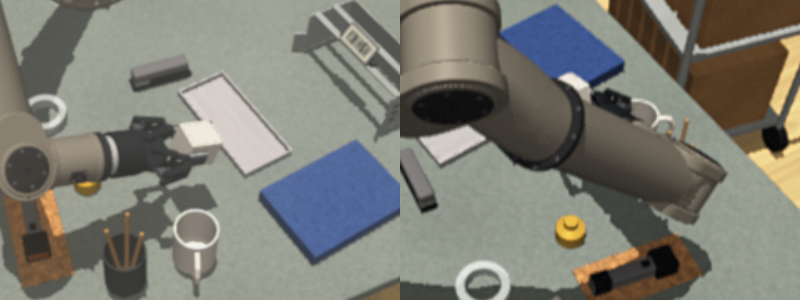

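Run:
```python
from lib import *
o,Rm,p=state()
for D in (.25,.3,.35,.4): print(D,p-D*Rm[:,2],proj(p-D*Rm[:,2],cal("scene")).round(0))
gog([.65,-.05,.05],side(60))
```

```text
0.25 [ 0.65151711 -0.2307346   0.21012787] [[269. 276.]]
0.3 [ 0.65145017 -0.27825252  0.22568561] [[245. 279.]]
0.35 [ 0.65138323 -0.32577043  0.24124334] [[221. 282.]]
0.4 [ 0.65131629 -0.37328835  0.25680108] [[195. 286.]]
tcp [0.6519 0.0069 0.1323] shift now-axes [-0.1082 -0.0022  0.03  ] | turn/6deg [ 0.015 -1.979  0.022] | shift target-axes [-0.0997 -0.0019  0.0516]
```

Call:
{"name": "apply_moves", "arguments": {
  "moves": [
    [0,-1,0,0,0,0,-1],
    [0,0,0,-0.025,0,0.011,-1],
    [0,0,0,-0.025,0,0.011,-1],
    [0,0,0,-0.025,0,0.011,-1],
    [0,0,0,-0.018,0,0.007,-1],
    [0,0,0,-0.01,0,0.003,-1],
    [0,0,0,0,0,0,-1],
    [0,0,0,0,0,0,-1]
  ]
}}

```text
clock: 13.52
tcp_pos: [0.6519, 0.0034, 0.0197]
orientation: [-1.513, -1.51, -0.983]
contact_force: [0.0, 0.3, -0.4]
grip_width: 0.0536
gripper_force: 42.9
```

Run:
```python
from lib import *
o,Rm,p=state(); print("grasp",p-GD*Rm[:,2],Rm[:,2].round(3),o["contact_force"])
a=grab_frame("scene"); cv2.imwrite("pics/t2.png",cv2.resize(a[170:350,220:460],None,fx=2.5,fy=2.5))
```

```text
grasp [ 0.65173809 -0.05115403  0.04403061] [ 0.002  0.913 -0.407] [ 0.02268847  0.34731136 -0.42796429]
```

View pics/t2.png

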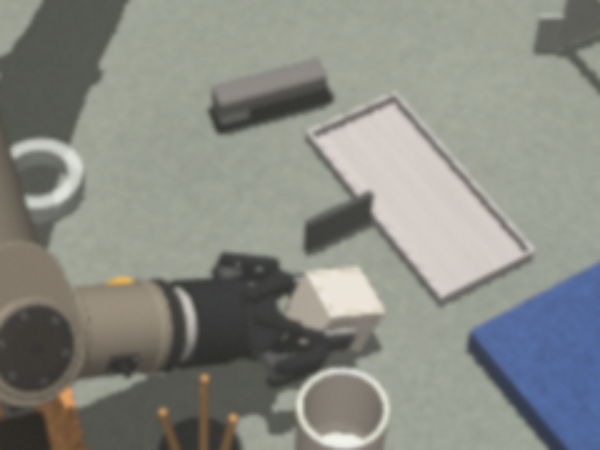

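Call:
{"name": "apply_moves", "arguments": {
  "moves": [
    [0,0,0,-0.002,0,0.001,-1],
    [0,0,0,-0.001,0,0,-1],
    [0,0,0,0,0,0,-1],
    [0,0,0,0,0,0,0.1],
    [0,0,0,0,0,0,0.3],
    [0,0,0,0,0,0,0.5],
    [0,0,0,0,0,0,1],
    [0,0,0,0,0,0,1]
  ]
}}

```text
clock: 14.23
tcp_pos: [0.6512, 0.0031, 0.0157]
orientation: [-1.513, -1.509, -0.982]
contact_force: [-0.4, 0.5, -0.7]
grip_width: 0.0847
gripper_force: 0.0
```

Call:
{"name": "apply_moves", "arguments": {
  "moves": [
    [0,0,0,0,0,-0.02,1],
    [0,0,0,0,0,-0.03,1],
    [0,0,0,0,0,-0.03,1],
    [0,0,0,0.03,0,0,1],
    [0,0,0,0.04,0,0,1],
    [0,0,0,0.04,0,0,1],
    [0,0,0,0.04,0,0,1],
    [0,-1,0,0,0,0,1]
  ]
}}

```text
clock: 14.9
tcp_pos: [0.6516, -0.0076, 0.1886]
orientation: [-1.584, -1.582, -0.918]
contact_force: [0.3, 1.4, -0.3]
grip_width: 0.0856
gripper_force: 0.0
```

Call:
{"name": "apply_moves", "arguments": {
  "moves": [
    [0,-1,0,0,0,0,1],
    [0,-1,0,0,0,0,1],
    [0,-1,0,0,0,0,1],
    [0,-1,0,0,0,0,1],
    [0,-1,0,0,0,0,1],
    [0,-1,0,0,0,0,1],
    [0,-1,0,0,0,0,1],
    [0,-1,0,0,0,0,1]
  ]
}}

```text
clock: 15.57
tcp_pos: [0.6518, -0.0093, 0.1867]
orientation: [-2.118, -2.112, -0.22]
contact_force: [0.1, 1.0, 0.0]
grip_width: 0.0851
gripper_force: 0.0
```

```bash
cat >> lib.py <<'E'
M["lying"]=[box(-27,27,-30,30,0,54)]
E
python3 - <<'E'
from lib import *
o,Rm,p=state(); print(p,Rm.round(3).tolist())
a=grab_frame("wrist"); b=grab_frame("scene"); cv2.imwrite("pics/t3.png",np.hstack([cv2.resize(a,(400,300)),cv2.resize(b[170:350,220:460],(400,300))]))
c=measure("lying","cup0",(.65,-.04,.027),["scene","side","wrist"])
E
```

```text
[ 0.65176929 -0.00932917  0.18671075] [[0.002, 1.0, 0.003], [0.979, -0.003, 0.203], [0.203, 0.003, -0.979]]
[('scene', 0.97, [348.0, 299.0, 34.0, 34.0]), ('side', 0.97, [352.0, 238.0, 22.0, 30.0]), ('wrist', 0.84, [324.0, 297.0, 66.0, 73.0])]
lying pose [ 0.6524 -0.0561 -0.0139] deg -0.8 loss 0.073
```

View pics/t3.png

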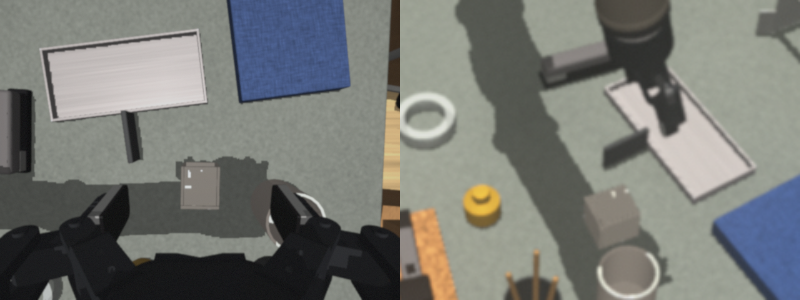

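Run:
```python
from lib import *
measure("cup","cup0",(.65,-.055,.027),["scene","side","wrist"])
go([.652,-.039,-.033],down(0))
```

```text
[('scene', 0.82, [348.0, 299.0, 33.0, 32.0]), ('side', 0.67, [351.0, 239.0, 22.0, 30.0]), ('wrist', 0.86, [323.0, 297.0, 66.0, 71.0])]
cup pose [ 0.6524 -0.0573  0.0012] deg 0.1 loss 0.107
tcp [ 0.6513 -0.0095  0.1853] shift now-axes [-0.0743  0.0009  0.2073] | turn/6deg [-0.    -2.002 -0.029] | shift target-axes [-0.0295  0.0007  0.2183]
```

Call:
{"name": "apply_moves", "arguments": {
  "moves": [
    [0,-1,0,0,0,0,1],
    [0,-1,0,0,0,0,1],
    [0,0,0,-0.03,0.001,0,1],
    [0,0,0,0,0,0.04,1],
    [0,0,0,0,0,0.04,1],
    [0,0,0,0,0,0.04,1],
    [0,0,0,0,0,0.03,1],
    [0,0,0,0,0,0,1]
  ]
}}

```text
clock: 16.93
tcp_pos: [0.6468, -0.0389, 0.0287]
orientation: [-2.218, -2.214, 0.013]
contact_force: [-1.8, 0.3, 0.1]
grip_width: 0.0856
gripper_force: 0.0
```

Run:
```python
from lib import *
measure("lying","cup0",(.652,-.055,.027),["wrist"])
go([.652,-.039,-.033],down(0))
```

```text
[('wrist', 0.93, [334.0, 308.0, 123.0, 150.0])]
lying pose [ 0.6516 -0.055   3.1168] deg 178.6 loss 0.035
tcp [ 0.6519 -0.0389  0.0352] shift now-axes [-0.0001  0.0002  0.0682] | turn/6deg [-0.017 -0.001 -0.021] | shift target-axes [-0.0001  0.0001  0.0682]
```

Call:
{"name": "apply_moves", "arguments": {
  "moves": [
    [0,0,0,0,0,0.025,1],
    [0,0,0,0,0,0.02,1],
    [0,0,0,0,0,0.013,1],
    [0,0,0,0,0,0.01,1],
    [0,0,0,0,0,0,1],
    [0,0,0,0,0,0,-1],
    [0,0,0,0,0,0,-1],
    [0,0,0,0,0,0,-1]
  ]
}}

```text
clock: 17.7
tcp_pos: [0.6537, -0.039, -0.0308]
orientation: [2.223, 2.218, 0.003]
contact_force: [3.3, -0.2, 2.3]
grip_width: 0.0535
gripper_force: 42.1
```

Call:
{"name": "apply_moves", "arguments": {
  "moves": [
    [0,0,0,0,0,0,-1],
    [0,0,0,0,0,0,-1],
    [0,0,0,0,0,0,-1],
    [0,0,0,0,0,0,-1],
    [0,0,0,0,0,-0.03,-1],
    [0,0,0,0,0,-0.04,-1],
    [0,0,0,0,0,-0.04,-1],
    [0,0,0,0,0,-0.04,-1]
  ]
}}

```text
clock: 18.37
tcp_pos: [0.6517, -0.039, 0.1191]
orientation: [-2.223, -2.219, 0.001]
contact_force: [1.7, -1.0, -1.1]
grip_width: 0.0536
gripper_force: 42.3
```

Run:
```python
from lib import *
o,Rm,p=state(); print(o["grip_width"],o["gripper_force"],o["contact_force"])
t=measure("tray","tray",(.541,.105,.01),["scene","side"],12)
t=measure("tray","tray",(.541,.105,.01),["scene"],12)
a=t[2]; R2=np.array([[np.cos(a),-np.sin(a)],[np.sin(a),np.cos(a)]])
for x in (.058,-.058):
    c=t[:2]+R2@[x,0]; print(c); gog([*c,.15],side(72,np.degrees(a)))
```

```text
0.053596004173706926 42.270546555519104 [ 1.70486792 -1.04888089 -1.10037237]
[('scene', 0.74, [405.0, 252.0, 57.0, 76.0]), ('side', 0.88, [298.0, 222.0, 81.0, 58.0])]
tray pose [0.54   0.1055 0.1208] deg 6.9 loss 0.205
[('scene', 0.65, [405.0, 253.0, 57.0, 74.0])]
tray pose [0.5391 0.104  0.1331] deg 7.6 loss 0.382
[0.59662376 0.11169053]
tcp [ 0.6511 -0.039   0.1162] shift now-axes [ 0.2068 -0.0624 -0.0152] | turn/6deg [ 0.792 11.98  -1.13 ] | shift target-axes [ 0.0805 -0.034   0.1982]
[0.48164995 0.09629496]
tcp [ 0.6511 -0.039   0.1162] shift now-axes [ 0.1912 -0.1774 -0.0149] | turn/6deg [ 0.792 11.98  -1.13 ] | shift target-axes [ 0.0805 -0.15    0.1982]
```

Call:
{"name": "apply_moves", "arguments": {
  "moves": [
    [0,0,-0.55,0,0,0,-1],
    [0,0,-0.55,0,0,0,-1],
    [0,1,0,0,0,0,-1],
    [0,1,0,0,0,0,-1],
    [0,1,0,0,0,0,-1],
    [0,1,0,0,0,0,-1],
    [0,1,0,0,0,0,-1],
    [0,1,0,0,0,0,-1]
  ]
}}

```text
clock: 19.33
tcp_pos: [0.6518, -0.0396, 0.1164]
orientation: [-1.74, -1.946, -0.57]
contact_force: [0.0, -0.1, -1.8]
grip_width: 0.0537
gripper_force: 42.4
```

Call:
{"name": "apply_moves", "arguments": {
  "moves": [
    [0,1,0,0,0,0,-1],
    [0,1,0,0,0,0,-1],
    [0,1,0,0,0,0,-1],
    [0,1,0,0,0,0,-1],
    [0,1,0,0,0,0,-1],
    [0,1,0,0,0,0,-1],
    [0,0,0,0,0,0,-1],
    [0,0,0,0,0,0,-1]
  ]
}}

```text
clock: 20.0
tcp_pos: [0.6506, -0.0393, 0.1132]
orientation: [-1.342, -1.494, -0.969]
contact_force: [-1.0, 0.2, 0.6]
grip_width: 0.0536
gripper_force: 42.4
```

Run:
```python
from lib import *
o,Rm,p=state(); print("grasp",p-GD*Rm[:,2],Rm[:,2].round(3),o["joints"].round(2))
gog([.5986,.1117,.11],side(72,6.6)); gog([.5986,.1117,.060],side(72,6.6))
```

```text
grasp [ 0.65705365 -0.09571887  0.13159125] [-0.108  0.945 -0.307] [ 0.68  1.07 -0.44  1.33 -0.68  1.52  0.74]
tcp [ 0.6506 -0.0393  0.1132] shift now-axes [ 0.0445 -0.0349  0.2091] | turn/6deg [ 0.013 -0.018 -0.068] | shift target-axes [ 0.0451 -0.0343  0.209 ]
tcp [ 0.6506 -0.0393  0.1132] shift now-axes [-0.0031 -0.0346  0.2244] | turn/6deg [ 0.013 -0.018 -0.068] | shift target-axes [-0.0025 -0.0343  0.2245]
```

Call:
{"name": "apply_moves", "arguments": {
  "moves": [
    [0,0,0,0.008,-0.006,0.035,-1],
    [0,0,0,0.008,-0.006,0.035,-1],
    [0,0,0,0.008,-0.006,0.035,-1],
    [0,0,0,0.008,-0.006,0.035,-1],
    [0,0,0,0.008,-0.006,0.035,-1],
    [0,0,0,0.005,-0.004,0.034,-1],
    [0,0,0,0,0,0,-1],
    [0,0,0,0,0,0,-1]
  ]
}}

```text
clock: 20.67
tcp_pos: [0.5929, 0.1724, 0.098]
orientation: [-1.333, -1.506, -0.97]
contact_force: [-0.1, -0.1, -0.5]
grip_width: 0.0542
gripper_force: 42.4
```

Run:
```python
from lib import *
o,Rm,p=state(); print("grasp",p-GD*Rm[:,2],Rm[:,2].round(3),o["contact_force"])
gog([.5986,.1117,.060],side(72,6.6))
b=grab_frame("scene"); cv2.imwrite("pics/t4.png",cv2.resize(b[170:350,260:500],None,fx=2.5,fy=2.5))
```

```text
grasp [0.5996455  0.11606399 0.11649382] [-0.113  0.944 -0.31 ] [-0.12944131 -0.07374724 -0.45537537]
tcp [0.5929 0.1724 0.098 ] shift now-axes [-0.0549 -0.0015  0.0135] | turn/6deg [-0.032  0.012  0.037] | shift target-axes [-0.055  -0.0013  0.0134]
```

View pics/t4.png

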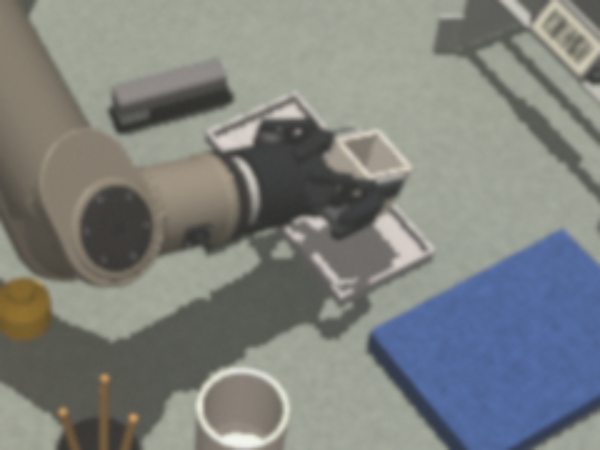

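Call:
{"name": "apply_moves", "arguments": {
  "moves": [
    [0,0,0,-0.016,-0.001,0.004,-1],
    [0,0,0,-0.016,0,0.004,-1],
    [0,0,0,-0.014,0,0.003,-1],
    [0,0,0,-0.007,0,0.002,-1],
    [0,0,0,-0.003,0,0.001,-1],
    [0,0,0,0,0,0,-1],
    [0,0,0,0,0,0,-1],
    [0,0,0,0,0,0,-1]
  ]
}}

```text
clock: 21.38
tcp_pos: [0.595, 0.1642, 0.04]
orientation: [-1.338, -1.5, -0.976]
contact_force: [-1.5, -2.1, 4.6]
grip_width: 0.0538
gripper_force: 41.3
```

Call:
{"name": "apply_moves", "arguments": {
  "moves": [
    [0,0,0,-0.001,0,0,-1],
    [0,0,0,-0.001,0,0,-1],
    [0,0,0,0,0,0,-1],
    [0,0,0,0,0,0,-1],
    [0,0,0,0,0,0,-1],
    [0,0,0,0,0,0,-1],
    [0,0,0,0,0,0,-1],
    [0,0,0,0,0,0,-1]
  ]
}}

```text
clock: 22.05
tcp_pos: [0.5949, 0.164, 0.04]
orientation: [-1.335, -1.499, -0.977]
contact_force: [-2.1, -3.9, 12.0]
grip_width: 0.0535
gripper_force: 41.8
```

Call:
{"name": "apply_moves", "arguments": {
  "moves": [
    [0,0,0,0,0,0,0.3],
    [0,0,0,0,0,0,0.35],
    [0,0,0,0,0,0,0.4],
    [0,0,0,0,0,0,0.6],
    [0,0,0,0,0,0,0.6],
    [0,0,0,0,0,0,0.6],
    [0,0,0,0,0,0,0.6],
    [0,0,0,0,0,0,0.6]
  ]
}}

```text
clock: 22.72
tcp_pos: [0.5939, 0.1639, 0.0361]
orientation: [-1.339, -1.5, -0.973]
contact_force: [-0.2, 0.6, -0.9]
grip_width: 0.0683
gripper_force: 0.0
```

Call:
{"name": "apply_moves", "arguments": {
  "moves": [
    [0,0,0,0,0,-0.015,0.6],
    [0,0,0,0,0,-0.03,0.6],
    [0,0,0,0,0,-0.03,0.6],
    [0,0,0,0.01,0,-0.03,0.6],
    [0,0,0,0.04,0,0,1],
    [0,0,0,0.04,0,0,1],
    [0,0,0,0.04,0,0,1],
    [0,0,0,0.03,0,0,1]
  ]
}}

```text
clock: 23.38
tcp_pos: [0.5997, 0.1151, 0.2241]
orientation: [-1.337, -1.501, -0.975]
contact_force: [0.7, 0.0, -0.4]
grip_width: 0.085
gripper_force: 0.0
```

Call:
{"name": "apply_moves", "arguments": {
  "moves": [
    [0,-1,0,0,0,0,1],
    [0,-1,0,0,0,0,1],
    [0,-1,0,0,0,0,1],
    [0,-1,0,0,0,0,1],
    [0,-1,0,0,0,0,1],
    [0,-1,0,0,0,0,1],
    [0,-1,0,0,0,0,1],
    [0,-1,0,0,0,0,1]
  ]
}}

```text
clock: 24.05
tcp_pos: [0.6001, 0.1133, 0.2219]
orientation: [-1.871, -2.094, -0.395]
contact_force: [-0.4, 0.4, 0.0]
grip_width: 0.0854
gripper_force: 0.0
```

Call:
{"name": "apply_moves", "arguments": {
  "moves": [
    [0,-1,0,0,0,0,1],
    [0,-1,0,0,0,0,1],
    [0,-1,0,0,0,0,1],
    [0,-1,0,0,0,0,1],
    [0,0,0,0,0,0,1],
    [0,0,0,0,0,0,1],
    [0,0,0,0,0,0,1],
    [0,0,0,0,0,0,1]
  ]
}}

```text
clock: 24.72
tcp_pos: [0.5997, 0.1119, 0.2204]
orientation: [-2.095, -2.34, 0.001]
contact_force: [-0.3, -0.7, 0.1]
grip_width: 0.0851
gripper_force: 0.0
```

Run:
```python
from lib import *
o,Rm,p=state(); print(p,Rm.round(2).tolist())
b=grab_frame("wrist"); cv2.imwrite("pics/t5.png",b)
M["cup+"]=[P+[0,0,.004] for P in M["cup"]]
measure("cup+","cup0",(.598,.11,.035),["scene","side","wrist"])
c=measure("cup","cup0",(.439,-.358,.03),["scene","side"])
go([c[0],c[1],.08],down(np.degrees(c[2])%90))
```

```text
[0.59970044 0.11189364 0.22036443] [[-0.11, 0.99, -0.0], [0.99, 0.11, 0.0], [0.0, -0.0, -1.0]]
[('scene', 0.75, [396.0, 261.0, 30.0, 32.0]), ('side', 0.71, [316.0, 211.0, 18.0, 28.0]), ('wrist', 0.56, [320.0, 222.0, 65.0, 62.0])]
cup+ pose [0.603  0.0957 0.1293] deg 7.4 loss 0.08
[('scene', 0.85, [189.0, 271.0, 36.0, 40.0]), ('side', 0.91, [343.0, 345.0, 28.0, 34.0])]
cup pose [ 0.4399 -0.3562  1.6973] deg 97.2 loss 0.064
tcp [0.5997 0.1137 0.2208] shift now-axes [-0.4489 -0.2117  0.1407] | turn/6deg [-0.    -0.001 -0.129] | shift target-axes [-0.446  -0.2178  0.1408]
```

View pics/t5.png

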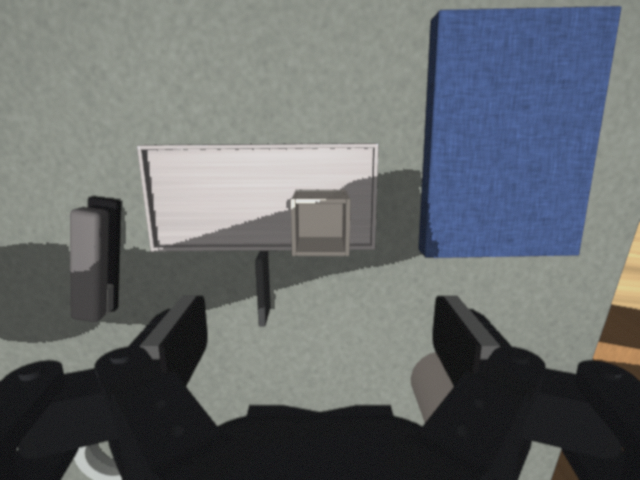

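Call:
{"name": "apply_moves", "arguments": {
  "moves": [
    [0,0,-0.13,-0.036,-0.018,0,1],
    [0,0,0,-0.037,-0.018,0,1],
    [0,0,0,-0.037,-0.018,0,1],
    [0,0,0,-0.037,-0.018,0,1],
    [0,0,0,-0.037,-0.018,0,1],
    [0,0,0,-0.037,-0.018,0,1],
    [0,0,0,-0.037,-0.018,0,1],
    [0,0,0,-0.037,-0.018,0,1]
  ]
}}

```text
clock: 25.93
tcp_pos: [0.4927, -0.1986, 0.2211]
orientation: [2.076, 2.357, 0.0]
contact_force: [0.1, -0.4, 0.7]
grip_width: 0.0853
gripper_force: 0.0
```

Call:
{"name": "apply_moves", "arguments": {
  "moves": [
    [0,0,0,-0.037,-0.018,0.02,1],
    [0,0,0,-0.037,-0.018,0.02,1],
    [0,0,0,-0.037,-0.018,0.02,1],
    [0,0,0,-0.037,-0.018,0.02,1],
    [0,0,0,0,0,0.02,1],
    [0,0,0,0,0,0,1],
    [0,0,0,0,0,0,1],
    [0,0,0,0,0,0,1]
  ]
}}

```text
clock: 26.6
tcp_pos: [0.4469, -0.338, 0.1289]
orientation: [2.073, 2.359, 0.001]
contact_force: [0.4, 0.3, 0.4]
grip_width: 0.0853
gripper_force: 0.0
```

Run:
```python
from lib import *
o,Rm,p=state(); print(o["joints"].round(2))
c=measure("cup","cup0",(.44,-.356,.03),["scene","side","wrist"]); go([c[0],c[1],-.02],down(np.degrees(c[2])%90))
c=measure("cup","cup0",(.44,-.356,.03),["wrist"]); go([c[0],c[1],-.02],down(np.degrees(c[2])%90))
```

```text
[ 0.56  0.36 -0.03  1.9   0.01  0.88  0.65]
[('scene', 0.57, [192.0, 270.0, 34.0, 35.0]), ('side', 0.86, [343.0, 346.0, 31.0, 32.0]), ('wrist', 0.67, [303.0, 251.0, 79.0, 92.0])]
cup pose [ 0.4388 -0.3552  1.742 ] deg 99.8 loss 0.067
tcp [ 0.4464 -0.3386  0.1288] shift now-axes [-0.0155 -0.0098  0.1488] | turn/6deg [ 0.011  0.008 -0.414] | shift target-axes [-0.0151 -0.0103  0.1488]
[('wrist', 0.79, [304.0, 250.0, 80.0, 94.0])]
cup pose [ 0.4377 -0.3545  1.7522] deg 100.4 loss 0.049
tcp [ 0.4459 -0.3388  0.1284] shift now-axes [-0.0145 -0.0103  0.1484] | turn/6deg [ 0.006  0.004 -0.518] | shift target-axes [-0.014  -0.011   0.1484]
```

Call:
{"name": "apply_moves", "arguments": {
  "moves": [
    [0,0,-0.4,0,0,0,1],
    [0,0,0,-0.0145,-0.0105,0,1],
    [0,0,0,0,0,0.035,1],
    [0,0,0,0,0,0.035,1],
    [0,0,0,0,0,0.035,1],
    [0,0,0,0,0,0.025,1],
    [0,0,0,0,0,0.018,1],
    [0,0,0,0,0,0,1]
  ]
}}

```text
clock: 27.67
tcp_pos: [0.4352, -0.353, -0.0236]
orientation: [-2.022, -2.396, 0.001]
contact_force: [-0.8, 0.1, 0.0]
grip_width: 0.0852
gripper_force: 0.0
```

Call:
{"name": "apply_moves", "arguments": {
  "moves": [
    [0,0,0,0,0,0,-1],
    [0,0,0,0,0,0,-1],
    [0,0,0,0,0,0,-1],
    [0,0,0,0,0,0,-1],
    [0,0,0,0,0,0,-1],
    [0,0,0,0,0,0,-1],
    [0,0,0,0,0,0,-1],
    [0,0,0,0,0,0,-1]
  ]
}}

```text
clock: 28.33
tcp_pos: [0.4391, -0.3559, -0.0183]
orientation: [2.024, 2.398, 0.001]
contact_force: [-0.2, -0.4, 7.3]
grip_width: 0.0537
gripper_force: 42.8
```

Call:
{"name": "apply_moves", "arguments": {
  "moves": [
    [0,0,0,0,0,-0.03,-1],
    [0,0,0,0,0,-0.04,-1],
    [0,0,0,0,0,-0.04,-1],
    [0,0,0,0,0,-0.04,-1],
    [0,0,0.9,0,0,0,-1],
    [0,0,0.65,0,0,0,-1],
    [0,0,0,0,0,0,-1],
    [0,0,0,0,0,0,-1]
  ]
}}

```text
clock: 29.0
tcp_pos: [0.4375, -0.3547, 0.1302]
orientation: [2.212, 2.231, -0.0]
contact_force: [-0.2, -0.9, -0.2]
grip_width: 0.0536
gripper_force: 42.7
```

Run:
```python
from lib import *
o,Rm,p=state(); print(o["joints"].round(2),p-GD*Rm[:,2],o["grip_width"])
go([.65,.005,.133],down(0))
```

```text
[ 0.57  0.36  0.    1.89 -0.    0.89  0.58] [ 0.43747207 -0.35472149  0.18988992] 0.05355967305832279
tcp [ 0.4375 -0.3547  0.1302] shift now-axes [ 0.3579  0.2156 -0.0028] | turn/6deg [0.001 0.001 0.082] | shift target-axes [ 0.3597  0.2125 -0.0028]
```

Call:
{"name": "apply_moves", "arguments": {
  "moves": [
    [0,0,0.08,0.0325,0.0196,0,-1],
    [0,0,0,0.0325,0.0196,0,-1],
    [0,0,0,0.0325,0.0196,0,-1],
    [0,0,0,0.0325,0.0196,0,-1],
    [0,0,0,0.0325,0.0196,0,-1],
    [0,0,0,0.0325,0.0196,0,-1],
    [0,0,0,0.0325,0.0196,0,-1],
    [0,0,0,0.0325,0.0196,0,-1]
  ]
}}

```text
clock: 29.67
tcp_pos: [0.5949, -0.0934, 0.1293]
orientation: [-2.221, -2.221, 0.001]
contact_force: [0.9, -0.7, -2.1]
grip_width: 0.0537
gripper_force: 42.7
```

Call:
{"name": "apply_moves", "arguments": {
  "moves": [
    [0,0,0,0.0325,0.0196,0,-1],
    [0,0,0,0.0325,0.0196,0,-1],
    [0,0,0,0.0325,0.0196,0,-1],
    [0,1,0,0,0,0,-1],
    [0,1,0,0,0,0,-1],
    [0,1,0,0,0,0,-1],
    [0,1,0,0,0,0,-1],
    [0,1,0,0,0,0,-1]
  ]
}}

```text
clock: 30.33
tcp_pos: [0.6542, 0.0018, 0.1303]
orientation: [-1.925, -1.925, -0.523]
contact_force: [-0.2, -0.0, -2.3]
grip_width: 0.0536
gripper_force: 42.6
```

Call:
{"name": "apply_moves", "arguments": {
  "moves": [
    [0,1,0,0,0,0,-1],
    [0,1,0,0,0,0,-1],
    [0,1,0,0,0,0,-1],
    [0,1,0,0,0,0,-1],
    [0,1,0,0,0,0,-1],
    [0,1,0,0,0,0,-1],
    [0,0,0,0,0,0,-1],
    [0,0,0,0,0,0,-1]
  ]
}}

```text
clock: 31.0
tcp_pos: [0.6528, 0.0009, 0.127]
orientation: [-1.515, -1.506, -0.98]
contact_force: [-0.2, 0.4, -0.3]
grip_width: 0.0536
gripper_force: 42.7
```

Run:
```python
from lib import *
o,Rm,p=state(); print(o["joints"].round(2),p-GD*Rm[:,2],o["grip_width"])
gog([.651,-.051,.043],side(66))
```

```text
[ 0.7   0.94 -0.5   1.51 -0.7   1.29  0.69] [ 0.65266965 -0.05358642  0.15130044] 0.053637428242629785
tcp [0.6528 0.0009 0.127 ] shift now-axes [-0.0979 -0.0014  0.0464] | turn/6deg [ 0.02   0.003 -0.045] | shift target-axes [-0.0979 -0.0018  0.0464]
```

Call:
{"name": "apply_moves", "arguments": {
  "moves": [
    [0,0,0,-0.025,0,0.012,-1],
    [0,0,0,-0.025,0,0.012,-1],
    [0,0,0,-0.022,0,0.01,-1],
    [0,0,0,-0.016,0,0.008,-1],
    [0,0,0,-0.01,0,0.004,-1],
    [0,0,0,-0.002,0,0.001,-1],
    [0,0,0,0,0,0,-1],
    [0,0,0,0,0,0,-1]
  ]
}}

```text
clock: 31.67
tcp_pos: [0.6549, 0.0048, 0.0215]
orientation: [-1.512, -1.513, -0.984]
contact_force: [-1.3, -0.4, -0.7]
grip_width: 0.0535
gripper_force: 42.7
```

Call:
{"name": "apply_moves", "arguments": {
  "moves": [
    [0,0,0,-0.001,0,0,-1],
    [0,0,0,0,0,0,-1],
    [0,0,0,0,0,0,0.1],
    [0,0,0,0,0,0,0.3],
    [0,0,0,0,0,0,0.5],
    [0,0,0,0,0,0,1],
    [0,0,0,0,0,0,1],
    [0,0,0,0,0,0,1]
  ]
}}

```text
clock: 32.33
tcp_pos: [0.6538, 0.0041, 0.0186]
orientation: [-1.513, -1.509, -0.982]
contact_force: [1.1, -0.1, 0.6]
grip_width: 0.0855
gripper_force: 0.0
```

Call:
{"name": "apply_moves", "arguments": {
  "moves": [
    [0,0,0,0,0,-0.02,1],
    [0,0,0,0,0,-0.03,1],
    [0,0,0,0,0,-0.03,1],
    [0,0,0,0.03,0,0,1],
    [0,0,0,0.04,0,0,1],
    [0,0,0,0.04,0,0,1],
    [0,-1,0,0,0,0,1],
    [0,-1,0,0,0,0,1]
  ]
}}

```text
clock: 33.0
tcp_pos: [0.6541, -0.0249, 0.1525]
orientation: [-1.661, -1.656, -0.844]
contact_force: [-1.0, -0.3, -0.1]
grip_width: 0.0856
gripper_force: 0.0
```

Call:
{"name": "apply_moves", "arguments": {
  "moves": [
    [0,-1,0,0,0,0,1],
    [0,-1,0,0,0,0,1],
    [0,-1,0,0,0,0,1],
    [0,-1,0,0,0,0,1],
    [0,-1,0,0,0,0,1],
    [0,-1,0,0,0,0,1],
    [0,-1,0,0,0,0,1],
    [0,-1,0,0,0,0,1]
  ]
}}

```text
clock: 33.67
tcp_pos: [0.6543, -0.0243, 0.153]
orientation: [-2.174, -2.169, -0.112]
contact_force: [0.2, 0.2, -2.0]
grip_width: 0.0855
gripper_force: 0.0
```

Call:
{"name": "apply_moves", "arguments": {
  "moves": [
    [0,-1,0,0,0,0,1],
    [0,0,0,-0.03,0,0,1],
    [0,0,0,0,0,0.03,1],
    [0,0,0,0,0,0.03,1],
    [0,0,0,0,0,0.03,1],
    [0,0,0,0,0,0,1],
    [0,0,0,0,0,0,1],
    [0,0,0,0,0,0,1]
  ]
}}

```text
clock: 34.33
tcp_pos: [0.6547, -0.0541, 0.0631]
orientation: [2.223, 2.218, 0.002]
contact_force: [-0.0, 0.4, 0.4]
grip_width: 0.0857
gripper_force: 0.0
```

Run:
```python
from lib import *
for v in (["scene","side","wrist"],["wrist"]):
  for k in("lying","cup"):
    c=measure(k,"cup0",(.65,-.05,.027),v)
    if k=="lying": go([c[0]+.0*0,c[1]+.016,-.033],down(0)); print("axis yaw",np.degrees(c[2]))
```

```text
[('scene', 0.94, [349.0, 300.0, 36.0, 38.0]), ('side', 0.96, [352.0, 238.0, 24.0, 28.0]), ('wrist', None)]
lying pose [ 0.6556 -0.0546 -0.0207] deg -1.2 loss 0.098
tcp [ 0.6544 -0.0543  0.0629] shift now-axes [0.0157 0.001  0.0959] | turn/6deg [ 0.019 -0.    -0.022] | shift target-axes [0.0157 0.0012 0.0959]
axis yaw -1.1838702474621565
[('scene', 0.8, [348.0, 299.0, 37.0, 35.0]), ('side', 0.91, [352.0, 239.0, 25.0, 27.0]), ('wrist', 0.77, [320.0, 256.0, 104.0, 126.0])]
cup pose [ 0.6548 -0.0552 -0.0015] deg -0.1 loss 0.139
[('wrist', 0.56, [319.0, 254.0, 106.0, 122.0])]
lying pose [ 0.6531 -0.053   3.1414] deg 180.0 loss 0.046
tcp [ 0.6536 -0.0542  0.0615] shift now-axes [ 0.0173 -0.0005  0.0945] | turn/6deg [-0.001 -0.    -0.02 ] | shift target-axes [ 0.0173 -0.0005  0.0945]
axis yaw 179.9872093315534
[('wrist', 0.77, [321.0, 256.0, 107.0, 126.0])]
cup pose [ 0.6534 -0.0513  1.5699] deg 89.9 loss 0.056
```

Call:
{"name": "apply_moves", "arguments": {
  "moves": [
    [0,0,0,0.0165,0,0.03,1],
    [0,0,0,0,0,0.03,1],
    [0,0,0,0,0,0.02,1],
    [0,0,0,0,0,0.015,1],
    [0,0,0,0,0,0,1],
    [0,0,0,0,0,0,1],
    [0,0,0,0,0,0,-1],
    [0,0,0,0,0,0,-1]
  ]
}}

```text
clock: 35.8
tcp_pos: [0.6552, -0.038, -0.0317]
orientation: [2.223, 2.217, 0.003]
contact_force: [0.2, 0.1, 0.7]
grip_width: 0.064
gripper_force: 0.0
```

Call:
{"name": "apply_moves", "arguments": {
  "moves": [
    [0,0,0,0,0,0,-1],
    [0,0,0,0,0,0,-1],
    [0,0,0,0,0,0,-1],
    [0,0,0,0,0,0,-1],
    [0,0,0,0,0,0,-1],
    [0,0,0,0,0,0,-1],
    [0,0,0,0,0,-0.03,-1],
    [0,0,0,0,0,-0.04,-1]
  ]
}}

```text
clock: 36.47
tcp_pos: [0.6503, -0.0377, 0.034]
orientation: [-2.22, -2.216, 0.008]
contact_force: [1.5, 0.3, -0.6]
grip_width: 0.0532
gripper_force: 42.4
```

Call:
{"name": "apply_moves", "arguments": {
  "moves": [
    [0,0,0,0,0,-0.04,-1],
    [0,0,0,0,0,-0.04,-1],
    [0,0,0,0,0,-0.04,-1],
    [0,0,-0.55,0,0,0,-1],
    [0,0,-0.55,0,0,0,-1],
    [0,1,0,0,0,0,-1],
    [0,1,0,0,0,0,-1],
    [0,1,0,0,0,0,-1]
  ]
}}

```text
clock: 37.13
tcp_pos: [0.6544, -0.0368, 0.1584]
orientation: [-1.922, -2.158, -0.313]
contact_force: [0.6, -0.1, -1.8]
grip_width: 0.053
gripper_force: 42.5
```

Call:
{"name": "apply_moves", "arguments": {
  "moves": [
    [0,1,0,0,0,0,-1],
    [0,1,0,0,0,0,-1],
    [0,1,0,0,0,0,-1],
    [0,1,0,0,0,0,-1],
    [0,1,0,0,0,0,-1],
    [0,1,0,0,0,0,-1],
    [0,1,0,0,0,0,-1],
    [0,1,0,0,0,0,-1]
  ]
}}

```text
clock: 37.8
tcp_pos: [0.6541, -0.0396, 0.1568]
orientation: [-1.409, -1.575, -0.919]
contact_force: [-0.4, 0.1, -0.4]
grip_width: 0.0535
gripper_force: 42.6
```

Call:
{"name": "apply_moves", "arguments": {
  "moves": [
    [0,1,0,0,0,0,-1],
    [0,0,0,0,0,0,-1],
    [0,0,0,0,0,0,-1],
    [0,0,0,0,0,0,-1],
    [0,0,0,0,0,0,-1],
    [0,0,0,0,0,0,-1],
    [0,0,0,0,0,0,-1],
    [0,0,0,0,0,0,-1]
  ]
}}

```text
clock: 38.47
tcp_pos: [0.654, -0.0373, 0.1579]
orientation: [-1.339, -1.503, -0.973]
contact_force: [1.3, -0.1, -0.3]
grip_width: 0.0535
gripper_force: 42.6
```

Run:
```python
from lib import *
o,Rm,p=state(); print(o["joints"].round(2),p-GD*Rm[:,2],Rm[:,2].round(3),o["grip_width"])
t=measure("tray","tray",(.541,.105,.01),["side"],12)
a=np.radians(6.6); c=np.array([.541,.105])+[-.058*np.cos(a)-.005*np.sin(a),-.058*np.sin(a)+.005*np.cos(a)]; print(c)
gog([*c,.17],side(72,6.6)); gog([*c,.060],side(72,6.6))
```

```text
[ 0.69  1.01 -0.47  1.33 -0.68  1.54  0.69] [ 0.66040855 -0.09367405  0.17645863] [-0.108  0.944 -0.311] 0.05352797351649274
[('side', None)]Traceback (most recent call last):
  File "<stdin>", line 3, in <module>
  File "lib.py", line 59, in measure
    p,e=fit(kind,V,near[0],near[1],np.arange(n_a)*(np.pi/2 if kind=="cup" else 2*np.pi)/n_a)
        ~~~^^^^^^^^^^^^^^^^^^^^^^^^^^^^^^^^^^^^^^^^^^^^^^^^^^^^^^^^^^^^^^^^^^^^^^^^^^^^^^^^^
  File "lib.py", line 45, in fit
    s=minimize(f,S[0],method="Nelder-Mead",options=dict(initial_simplex=S,xatol=2e-4,fatol=1e-4))
    res = _minimize_neldermead(fun, x0, args, callback, bounds=bounds,
                               **options)
    fsim[k] = func(sim[k])
              ~~~~^^^^^^^^
    fx = function(np.copy(x), *(wrapper_args + args))
  File "lib.py", line 41, in f
    return L/len(vs)
           ~^~~~~~~~
ZeroDivisionError: division by zero
```

Run:
```python
from lib import *
a=np.radians(6.6); c=np.array([.541,.105])+[-.058*np.cos(a)-.005*np.sin(a),-.058*np.sin(a)+.005*np.cos(a)]; print(c)
gog([*c,.17],side(72,6.6)); gog([*c,.060],side(72,6.6))
```

```text
[0.48280969 0.10330051]
tcp [ 0.6538 -0.0376  0.1572] shift now-axes [ 0.0618 -0.154   0.2072] | turn/6deg [0.017 0.011 0.002] | shift target-axes [ 0.0615 -0.1536  0.2075]
tcp [ 0.6538 -0.0376  0.1572] shift now-axes [-0.0428 -0.1541  0.2413] | turn/6deg [0.017 0.011 0.002] | shift target-axes [-0.0431 -0.1536  0.2415]
```

Call:
{"name": "apply_moves", "arguments": {
  "moves": [
    [0,0,0,0.009,-0.022,0.0295,-1],
    [0,0,0,0.009,-0.022,0.0295,-1],
    [0,0,0,0.009,-0.022,0.0295,-1],
    [0,0,0,0.009,-0.022,0.0295,-1],
    [0,0,0,0.009,-0.022,0.0295,-1],
    [0,0,0,0.009,-0.022,0.0295,-1],
    [0,0,0,0.008,-0.022,0.0295,-1],
    [0,0,0,0,0,0,-1]
  ]
}}

```text
clock: 39.23
tcp_pos: [0.4682, 0.1646, 0.153]
orientation: [-1.329, -1.499, -0.965]
contact_force: [-1.6, -0.6, -0.2]
grip_width: 0.0537
gripper_force: 42.5
```

Call:
{"name": "apply_moves", "arguments": {
  "moves": [
    [0,0,0,-0.025,0,0.008,-1],
    [0,0,0,-0.02,0,0.007,-1],
    [0,0,0,-0.01,0,0.003,-1],
    [0,0,0,0,0,0,-1],
    [0,0,0,0,0,0,-1],
    [0,0,0,0,0,0,-1],
    [0,0,0,0,0,0,-1],
    [0,0,0,0,0,0,-1]
  ]
}}

```text
clock: 39.9
tcp_pos: [0.4768, 0.1591, 0.0947]
orientation: [-1.339, -1.501, -0.974]
contact_force: [-0.0, -0.3, -0.1]
grip_width: 0.0538
gripper_force: 42.6
```

Run:
```python
from lib import *
o,Rm,p=state(); print("grasp",p-GD*Rm[:,2],o["joints"].round(2))
gog([.4828,.1033,.060],side(72,6.6))
```

```text
grasp [0.48313904 0.10273035 0.11313026] [ 0.69  0.91 -0.59  1.97 -0.83  1.06  0.99]
tcp [0.4768 0.1591 0.0947] shift now-axes [-0.0503 -0.0005  0.017 ] | turn/6deg [0.023 0.005 0.007] | shift target-axes [-0.0503 -0.0004  0.017 ]
```

Call:
{"name": "apply_moves", "arguments": {
  "moves": [
    [0,0,0,-0.016,0,0.005,-1],
    [0,0,0,-0.016,0,0.005,-1],
    [0,0,0,-0.012,0,0.004,-1],
    [0,0,0,-0.006,0,0.003,-1],
    [0,0,0,-0.002,0,0.001,-1],
    [0,0,0,0,0,0,-1],
    [0,0,0,0,0,0,-1],
    [0,0,0,0,0,0,-1]
  ]
}}

```text
clock: 40.57
tcp_pos: [0.4765, 0.1603, 0.0394]
orientation: [-1.339, -1.501, -0.974]
contact_force: [0.1, -0.3, -1.0]
grip_width: 0.0536
gripper_force: 42.7
```

Call:
{"name": "apply_moves", "arguments": {
  "moves": [
    [0,0,0,-0.001,0,0,-1],
    [0,0,0,0,0,0,-1],
    [0,0,0,0,0,0,-1],
    [0,0,0,0,0,0,-1],
    [0,0,0,0,0,0,-1],
    [0,0,0,0,0,0,-1],
    [0,0,0,0,0,0,-1],
    [0,0,0,0,0,0,-1]
  ]
}}

```text
clock: 41.23
tcp_pos: [0.4765, 0.16, 0.0383]
orientation: [-1.339, -1.5, -0.974]
contact_force: [1.3, -0.8, 3.5]
grip_width: 0.0536
gripper_force: 42.6
```

Contact. Release, retreat, stand upright and measure.

Call:
{"name": "apply_moves", "arguments": {
  "moves": [
    [0,0,0,0,0,0,0.3],
    [0,0,0,0,0,0,0.35],
    [0,0,0,0,0,0,0.4],
    [0,0,0,0,0,0,0.6],
    [0,0,0,0,0,0,0.6],
    [0,0,0,0,0,0,0.6],
    [0,0,0,0,0,0,0.6],
    [0,0,0,0,0,0,0.6]
  ]
}}

```text
clock: 41.9
tcp_pos: [0.4762, 0.1599, 0.0379]
orientation: [-1.339, -1.5, -0.973]
contact_force: [-0.7, -0.4, -0.7]
grip_width: 0.0687
gripper_force: 0.0
```

Call:
{"name": "apply_moves", "arguments": {
  "moves": [
    [0,0,0,0,0,-0.015,0.6],
    [0,0,0,0,0,-0.03,0.6],
    [0,0,0,0,0,-0.03,0.6],
    [0,0,0,0.01,0,-0.03,0.6],
    [0,0,0,0.04,0,0,1],
    [0,0,0,0.04,0,0,1],
    [0,0,0,0.04,0,0,1],
    [0,0,0,0.03,0,0,1]
  ]
}}

```text
clock: 42.57
tcp_pos: [0.4817, 0.1111, 0.2253]
orientation: [-1.338, -1.501, -0.974]
contact_force: [0.1, -0.0, 0.3]
grip_width: 0.0856
gripper_force: 0.0
```

Call:
{"name": "apply_moves", "arguments": {
  "moves": [
    [0,-1,0,0,0,0,1],
    [0,-1,0,0,0,0,1],
    [0,-1,0,0,0,0,1],
    [0,-1,0,0,0,0,1],
    [0,-1,0,0,0,0,1],
    [0,-1,0,0,0,0,1],
    [0,-1,0,0,0,0,1],
    [0,-1,0,0,0,0,1]
  ]
}}

```text
clock: 43.23
tcp_pos: [0.4822, 0.1095, 0.2234]
orientation: [-1.871, -2.094, -0.395]
contact_force: [-0.9, -0.4, -0.6]
grip_width: 0.0859
gripper_force: 0.0
```

Call:
{"name": "apply_moves", "arguments": {
  "moves": [
    [0,-1,0,0,0,0,1],
    [0,-1,0,0,0,0,1],
    [0,-1,0,0,0,0,1],
    [0,-1,0,0,0,0,1],
    [0,0,0,0,0.03,0,1],
    [0,0,0,0,0.03,0,1],
    [0,0,0,0,0,0,1],
    [0,0,0,0,0,0,1]
  ]
}}

```text
clock: 43.9
tcp_pos: [0.5417, 0.1169, 0.2218]
orientation: [-2.091, -2.343, 0.001]
contact_force: [-0.8, 0.8, -0.8]
grip_width: 0.0852
gripper_force: 0.0
```

```bash
cat >> lib.py <<'E'
M["cup+"]=[P+[0,0,.004] for P in M["cup"]]
M["tray2"]=M["tray"]+[box(33,87,-43,11,4,64),box(-85,-31,-43,11,4,64)]
E
python3 - <<'E'
from lib import *
o,Rm,p=state(); print(p,o["joints"].round(2))
im=grab_frame("wrist"); KW=cal("wrist",o)
cs=[measure("cup+","cup0",q,["scene","side","wrist"],rad=25) for q in((.603,.096,.035),(.484,.09,.035))]
ims={n:grab_frame(n) for n in("scene","side")}; C={n:cal(n) for n in ims}
V=[(d[0]["mask"],C[n]) for n in C if (d:=silhouettes("tray",n))]
V.append((silhouettes("tray","wrist")[0]["mask"],KW))
# tray with the cups as rigid extra parts
cups=cs
def fitT(V):
    import lib
    M["tt"]=M["tray"]
    return fit("tt",V,.541,.105,[.115])
for v in ([V[-1]],V): print("tray",fitT(v))
for d in silhouettes("bay","wrist")[:1]: print("bay",d["p"],d["extent"])
cv2.imwrite("pics/w6.png",np.hstack([cv2.resize(im,(400,300)),cv2.resize(ims["scene"][170:320,300:500],(400,300))]))
E
```

```text
[0.54172785 0.1169306  0.22181796] [ 0.07  0.29 -0.48  1.79  0.15  1.1  -0.35]
[('scene', 0.78, [396.0, 261.0, 30.0, 37.0]), ('side', None), ('wrist', 0.95, [381.0, 232.0, 67.0, 62.0])]
cup+ pose [0.6016 0.0959 0.0777] deg 4.5 loss 0.059
[('scene', 0.55, [371.0, 224.0, 35.0, 37.0]), ('side', 0.58, [283.0, 227.0, 24.0, 28.0]), ('wrist', 0.6, [256.0, 227.0, 64.0, 69.0])]
cup+ pose [0.4845 0.0899 0.0898] deg 5.1 loss 0.067
tray (array([0.53757241, 0.10821836, 0.11901216]), np.float64(0.32604143802423347))
tray (array([0.53893384, 0.10717002, 0.1123608 ]), np.float64(0.43665810378077863))
```

View pics/w6.png

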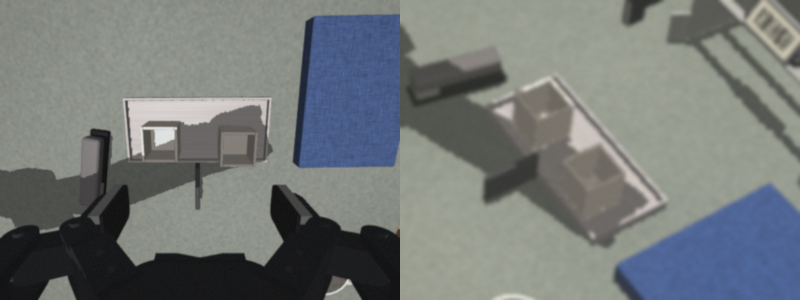

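Call:
{"name": "apply_moves", "arguments": {
  "moves": [
    [0,0,0,0.01,0,-0.03,1],
    [0,0,0,0.03,0,-0.025,1],
    [0,0,0,0.03,0,-0.025,1],
    [0,0,0,0.03,0,0,1],
    [0,0,0,0.03,0,0,1],
    [0,0,0,0.03,0,0,1],
    [0,0,0,0,0,0,1],
    [0,0,0,0,0,0,1]
  ]
}}

```text
clock: 45.52
tcp_pos: [0.5225, 0.2778, 0.3024]
orientation: [-2.087, -2.347, -0.0]
contact_force: [0.2, -0.6, 0.0]
grip_width: 0.0854
gripper_force: 0.0
```

Run:
```python
from lib import *
o,Rm,p=state(); im=grab_frame("wrist"); print(p,Rm.round(3).tolist()); np.savez("pose7.npz",p=p,o=o["orientation"])
KW=cal("wrist",o)
for t in("bay","label","tray"):
    for d in silhouettes(t,"wrist"): print(t,round(d["p"],2),np.round(d["extent"]).tolist())
cv2.imwrite("pics/w7raw.png",im); cv2.imwrite("pics/w7.png",cv2.resize(im,(800,600),interpolation=3))
```

```text
[0.52249113 0.27778912 0.30238912] [[-0.117, 0.993, -0.001], [0.993, 0.117, 0.001], [0.001, -0.0, -1.0]]
bay 0.79 [358.0, 77.0, 283.0, 153.0]
label 0.94 [356.0, 106.0, 100.0, 32.0]
tray 0.9 [317.0, 341.0, 182.0, 138.0]
```

View pics/w7.png

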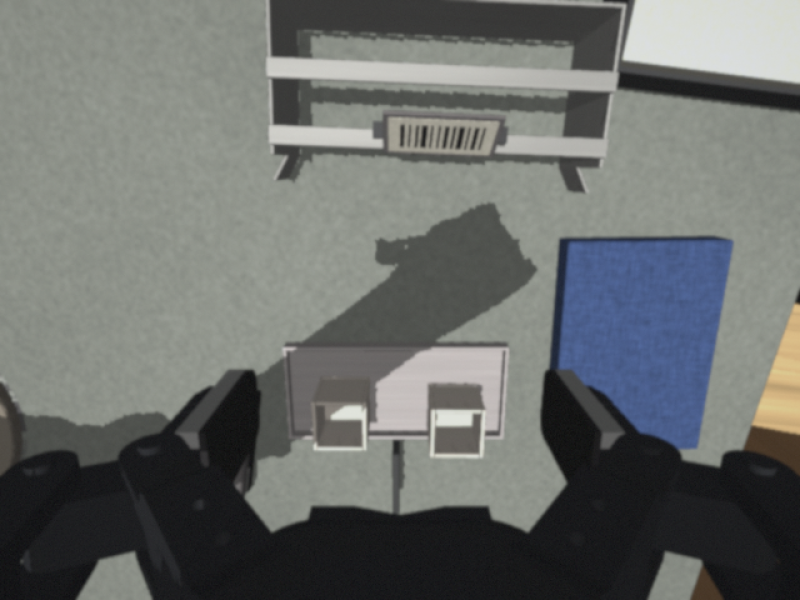

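```bash
cat > m7.py <<'E'
from lib import *
z=np.load("pose7.npz"); KW=cal("wrist",dict(tcp_pos=z["p"],orientation=z["o"]))
def w(u,v,h): return ray((u/1.25,v/1.25),KW,h)
P=lambda n,q: print(n,np.round(q[:2],4))
fl,fr=w(270,147,.104),w(605,158,.104); P("front L",fl);P("front R",fr); print("width",np.linalg.norm(fr-fl),"yaw",np.degrees(np.arctan2(*(fr-fl)[1::-1])),"mid",((fl+fr)/2).round(4))
bl,br=w(270,2,.104),w(625,8,.104); P("corner L",bl);P("corner R",br); print(np.degrees(np.arctan2(*(br-bl)[1::-1])))
s1,s2=w(267,60,.104),w(617,73,.104); print("strap2",np.degrees(np.arctan2(*(s2-s1)[1::-1])),s1.round(4),s2.round(4))
P("label",w(445,132.5,.126))
ul,ur,ll,lr=w(285,345,.016),w(508,343,.016),w(290,438,.016),w(503,439,.016)
for n,q in zip("ul ur ll lr".split(),(ul,ur,ll,lr)): P(n,q)
print("w",np.linalg.norm(ur-ul),np.linalg.norm(lr-ll),"d",np.linalg.norm(ul-ll),"yaw",np.degrees(np.arctan2(*(ur-ul)[1::-1])),np.degrees(np.arctan2(*(lr-ll)[1::-1])),"centre",((ul+ur+ll+lr)/4).round(4))
P("fin far end",w(397,513,.045)); P("fin near",w(399,440,.045))
E
python3 m7.py
```

```text
front L [0.4145 0.3473]
front R [0.6696 0.3696]
width 0.25602853545148485 yaw 4.995105785701235 mid [0.5421 0.3584 0.104 ]
corner L [0.41   0.4453]
corner R [0.66   0.4712]
5.926354942379291
strap2 4.8433457629705 [0.4095 0.4075 0.104 ] [0.6644 0.4291 0.104 ]
label [0.5435 0.3717]
ul [0.4162 0.151 ]
ur [0.6481 0.181 ]
ll [0.4277 0.0414]
lr [0.6629 0.0682]
w 0.2338901635937995 0.23670240487687602 d 0.11027966563500434 yaw 7.356925936479616 6.513293393384429 centre [0.5387 0.1104 0.016 ]
fin far end [ 0.5546 -0.0185]
fin near [0.5462 0.0714]
```

Call:
{"name": "apply_moves", "arguments": {
  "moves": [
    [0,0,0,-0.036,0,0,1],
    [0,0,0,-0.036,0,0,1],
    [0,0,0,-0.036,0,0,1],
    [0,0,0,-0.036,0,0,1],
    [0,0,0,-0.036,0,0,1],
    [0,0,0,-0.036,0,0,1],
    [0,0,0,-0.036,0,0,1],
    [0,1,0,0,0,0,1]
  ]
}}

```text
clock: 46.38
tcp_pos: [0.552, 0.0205, 0.3029]
orientation: [-2.045, -2.282, -0.106]
contact_force: [-0.4, 0.0, -0.5]
grip_width: 0.0855
gripper_force: 0.0
```

Call:
{"name": "apply_moves", "arguments": {
  "moves": [
    [0,1,0,0,0,0,1],
    [0,1,0,0,0,0,1],
    [0,1,0,0,0,0,1],
    [0,1,0,0,0,0,1],
    [0,1,0,0,0,0,1],
    [0,1,0,0,0,0,1],
    [0,0,0,0,0,0,1],
    [0,0,0,0,0,0,1]
  ]
}}

```text
clock: 47.05
tcp_pos: [0.5517, 0.0224, 0.301]
orientation: [-1.684, -1.874, -0.642]
contact_force: [-0.3, 1.1, 0.6]
grip_width: 0.0857
gripper_force: 0.0
```

Run:
```python
from lib import *
o,Rm,p=state(); print("grasp",p-GD*Rm[:,2],Rm[:,2].round(3),o["joints"].round(2))
gog([.5525,-.0023,.13],side(42,6.5))
gog([.5525,-.0023,.03],side(42,6.5))
im=grab_frame("wrist"); KW=cal("wrist",o)
# fin: dark pixels near its expected place
for q in ([.5546,-.0185,.045],[.5462,.05,.045],[.5525,-.0023,.045]):
    u=proj(q,KW)[0]; print(u.round(0))
for d in silhouettes("tray","wrist"): print(round(d["p"],2),np.round(d["extent"]).tolist())
print(fit("tray",[(silhouettes("tray","wrist")[0]["mask"],KW)],.54,.107,[.113]))
```

```text
grasp [ 0.5561684  -0.01727851  0.34539767] [-0.074  0.664 -0.744] [ 0.6   0.41 -0.45  1.65 -0.54  1.37  0.45]
tcp [0.5517 0.0224 0.301 ] shift now-axes [-0.1326 -0.0015  0.1704] | turn/6deg [ 0.013  0.008 -0.056] | shift target-axes [-0.1327 -0.002   0.1703]
tcp [0.5517 0.0224 0.301 ] shift now-axes [-0.1994 -0.0012  0.2448] | turn/6deg [ 0.013  0.008 -0.056] | shift target-axes [-0.1996 -0.002   0.2446]
[319. 395.]
[318. 329.]
[319. 378.]
0.79 [317.0, 326.0, 196.0, 148.0]
(array([0.53736567, 0.10617133, 0.1197863 ]), np.float64(0.36495883950958663))
```

Call:
{"name": "apply_moves", "arguments": {
  "moves": [
    [0,0,0,-0.022,-0.001,0.028,1],
    [0,0,0,-0.022,0,0.028,1],
    [0,0,0,-0.022,0,0.028,1],
    [0,0,0,-0.022,0,0.028,1],
    [0,0,0,-0.022,0,0.028,1],
    [0,0,0,-0.022,0,0.028,1],
    [0,0,0,0,0,0,1],
    [0,0,0,0,0,0,1]
  ]
}}

```text
clock: 47.87
tcp_pos: [0.5487, 0.0409, 0.0899]
orientation: [-1.675, -1.879, -0.642]
contact_force: [0.4, 1.0, 0.3]
grip_width: 0.0853
gripper_force: 0.0
```

Run:
```python
from lib import *
o,Rm,p=state(); print("grasp",p-GD*Rm[:,2],Rm[:,2].round(3))
gog([.5525,-.0023,.03],side(42,6.5))
im=grab_frame("wrist"); KW=cal("wrist",o)
for q in ([.5546,-.0185,.045],[.5462,.05,.045],[.5525,-.0023,.045]): print(proj(q,KW)[0].round(0))
cv2.imwrite("pics/w8.png",im)
g=cv2.cvtColor(im,cv2.COLOR_BGR2GRAY)
for v in range(280,420,15): print(v,g[v,280:360:4].tolist())
```

```text
grasp [0.55340878 0.00120042 0.13420277] [-0.078  0.665 -0.742]
tcp [0.5487 0.0409 0.0899] shift now-axes [-0.0724 -0.001   0.0751] | turn/6deg [-0.024 -0.011  0.007] | shift target-axes [-0.0723 -0.0012  0.0752]
[319. 404.]
[318. 282.]
[318. 372.]
280 [124, 122, 185, 187, 188, 187, 187, 188, 172, 171, 178, 186, 185, 183, 184, 184, 183, 183, 183, 182]
295 [111, 109, 101, 109, 108, 108, 107, 97, 75, 77, 64, 105, 102, 103, 96, 99, 99, 98, 99, 98]
310 [139, 132, 130, 132, 132, 134, 135, 120, 78, 76, 62, 71, 81, 129, 129, 127, 126, 132, 131, 131]
325 [132, 136, 133, 131, 130, 130, 130, 107, 76, 77, 61, 70, 116, 133, 132, 137, 135, 132, 131, 131]
340 [135, 135, 133, 135, 133, 130, 132, 109, 78, 77, 63, 69, 75, 130, 129, 129, 133, 134, 134, 132]
355 [133, 134, 132, 131, 134, 136, 133, 99, 77, 78, 64, 71, 112, 138, 136, 129, 126, 133, 132, 134]
370 [72, 129, 130, 129, 127, 129, 132, 96, 79, 77, 63, 70, 76, 130, 131, 129, 128, 124, 127, 132]
385 [71, 121, 134, 132, 129, 131, 131, 91, 78, 74, 64, 71, 78, 128, 132, 133, 135, 137, 131, 129]
400 [75, 114, 134, 132, 130, 129, 134, 90, 78, 75, 63, 70, 76, 131, 130, 132, 133, 131, 129, 130]
415 [29, 33, 32, 34, 32, 31, 33, 33, 33, 32, 31, 34, 34, 30, 34, 34, 33, 30, 31, 33]
```

Call:
{"name": "apply_moves", "arguments": {
  "moves": [
    [0,0,0,-0.022,-0.003,0.023,1],
    [0,0,0,-0.022,0,0.023,1],
    [0,0,0,-0.018,0,0.019,1],
    [0,0,0,-0.01,0,0.01,1],
    [0,0,0,0,0,0,1],
    [0,0,0,0,0,0,0.2],
    [0,0,0,0,0,0,-0.3],
    [0,0,0,0,0,0,-0.5]
  ]
}}

```text
clock: 48.58
tcp_pos: [0.5483, 0.0356, -0.0125]
orientation: [-1.678, -1.882, -0.647]
contact_force: [0.2, -0.2, -0.3]
grip_width: 0.0517
gripper_force: 0.0
```

Call:
{"name": "apply_moves", "arguments": {
  "moves": [
    [0,0,0,0,0,0,-0.7],
    [0,0,0,0,0,0,-1],
    [0,0,0,0,0,0,-1],
    [0,0,0,0,0,0,-1],
    [0,0,0,0,0,0,-1],
    [0,0,0,0,0,0,-1],
    [0,0,0,0,0,0,-1],
    [0,0,0,0,0,0,-1]
  ],
  "grip_force": 60
}}

```text
clock: 49.25
tcp_pos: [0.5469, 0.0356, -0.0141]
orientation: [-1.678, -1.879, -0.645]
contact_force: [-0.5, -2.4, 6.3]
grip_width: 0.0078
gripper_force: 59.1
```

Run:
```python
from lib import *
o,Rm,p=state(); print("grasp",p-GD*Rm[:,2],Rm.round(3).tolist(),o["grip_width"],o["contact_force"])
for d in (.002,.20,.215):  # bay-y offset before home
  pass
b=np.radians(4.9); home=np.array([.540+.11*np.sin(b),.411-.11*np.cos(b)]); print("home grip",home)
yb=np.array([-np.sin(b),np.cos(b)])
zg=(p-GD*Rm[:,2])[2]
for back in (.10,.01): q=home-yb*back; print(q); gog([*q,zg],side(42,4.9))
```

```text
grasp [ 0.55139438 -0.00412212  0.03022338] [[-0.084, 0.994, -0.075], [0.738, 0.113, 0.665], [0.669, 0.0, -0.743]] 0.007796337845596445 [-0.54748242 -2.40300373  6.29296034]
home grip [0.54939586 0.30140202]
[0.55793755 0.20176749]
tcp [ 0.5469  0.0356 -0.0141] shift now-axes [0.1514 0.0309 0.1364] | turn/6deg [-0.175 -0.003  0.199] | shift target-axes [0.152  0.0252 0.1369]
[0.55025003 0.29143856]
tcp [ 0.5469  0.0356 -0.0141] shift now-axes [0.2182 0.0334 0.1967] | turn/6deg [-0.175 -0.003  0.199] | shift target-axes [0.2189 0.0252 0.1971]
```

Call:
{"name": "apply_moves", "arguments": {
  "moves": [
    [-0.09,0,0.1,0,0,0,-1],
    [-0.09,0,0.1,0,0,0,-1],
    [0,0,0,0.006,0.001,0.005,-1],
    [0,0,0,0.0103,0.0017,0.0093,-1],
    [0,0,0,0.0148,0.0024,0.0133,-1],
    [0,0,0,0.0177,0.0029,0.0159,-1],
    [0,0,0,0.0177,0.0029,0.0159,-1],
    [0,0,0,0.0177,0.0029,0.0159,-1]
  ]
}}

```text
clock: 49.92
tcp_pos: [0.5524, 0.1483, -0.0141]
orientation: [-1.712, -1.858, -0.657]
contact_force: [0.3, -5.9, 6.3]
grip_width: 0.0073
gripper_force: 59.7
```

Call:
{"name": "apply_moves", "arguments": {
  "moves": [
    [0,0,0,0.0177,0.0029,0.0159,-1],
    [0,0,0,0.0177,0.0029,0.0159,-1],
    [0,0,0,0.0148,0.0024,0.0133,-1],
    [0,0,0,0.0103,0.0017,0.0093,-1],
    [0,0,0,0.006,0.001,0.005,-1],
    [0,0,0,0.002,0.0003,0.002,-1],
    [0,0,0,0,0,0,-1],
    [0,0,0,0,0,0,-1]
  ]
}}

```text
clock: 50.58
tcp_pos: [0.5538, 0.2421, -0.014]
orientation: [-1.706, -1.858, -0.655]
contact_force: [-0.6, 3.0, 0.8]
grip_width: 0.0072
gripper_force: 58.5
```

Run:
```python
from lib import *
o,Rm,p=state(); print("grasp",p-GD*Rm[:,2],Rm.round(3).tolist(),o["grip_width"],o["contact_force"])
b=np.radians(4.9); home=np.array([.540+.11*np.sin(b),.411-.11*np.cos(b)]); yb=np.array([-np.sin(b),np.cos(b)])
gog([*(home-yb*.01),.0302],side(42,4.9))
im=grab_frame("wrist"); sc=grab_frame("scene")
for n in("scene","wrist"):
  for t in("cup0","tray","bay"):
    print(n,t,[(round(d["p"],2),np.round(d["extent"]).tolist()) for d in silhouettes(t,n)])
cv2.imwrite("pics/w9.png",np.hstack([cv2.resize(im,(400,300)),cv2.resize(sc[130:280,380:580],(400,300))]))
```

```text
grasp [0.55722998 0.20226485 0.03035198] [[-0.063, 0.996, -0.058], [0.74, 0.085, 0.667], [0.67, -0.001, -0.743]] 0.007223307176859791 [-0.57411515  2.99073822  0.76884631]
tcp [ 0.5538  0.2421 -0.014 ] shift now-axes [0.0663 0.0007 0.06  ] | turn/6deg [-0.004 -0.007 -0.006] | shift target-axes [0.0663 0.0007 0.06  ]
scene cup0 [(0.83, [156.0, 316.0, 37.0, 37.0]), (0.8, [443.0, 206.0, 35.0, 33.0]), (0.63, [176.0, 219.0, 29.0, 33.0]), (0.62, [470.0, 238.0, 28.0, 32.0])]
scene tray [(0.65, [460.0, 231.0, 89.0, 68.0])]
scene bay [(0.71, [461.0, 230.0, 87.0, 74.0]), (0.57, [492.0, 206.0, 118.0, 114.0])]
wrist cup0 [(0.57, [477.0, 116.0, 186.0, 179.0]), (0.57, [181.0, 104.0, 176.0, 183.0])]
wrist tray [(0.94, [319.0, 220.0, 523.0, 344.0])]
wrist bay []
```

View pics/w9.png

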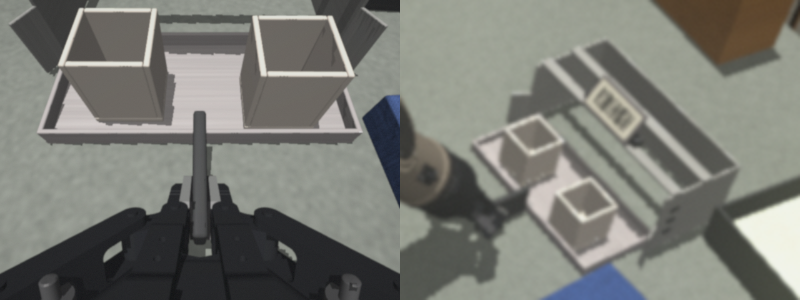

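Call:
{"name": "apply_moves", "arguments": {
  "moves": [
    [0,0,0,0.006,0,0.0055,-1],
    [0,0,0,0.01,0.0001,0.009,-1],
    [0,0,0,0.012,0.0001,0.011,-1],
    [0,0,0,0.012,0.0001,0.011,-1],
    [0,0,0,0.01,0.0001,0.009,-1],
    [0,0,0,0.008,0.0001,0.007,-1],
    [0,0,0,0.005,0.0001,0.0045,-1],
    [0,0,0,0.003,0,0.003,-1]
  ]
}}

```text
clock: 51.65
tcp_pos: [0.5488, 0.3304, -0.0142]
orientation: [-1.71, -1.859, -0.657]
contact_force: [0.0, -9.8, 11.0]
grip_width: 0.0075
gripper_force: 61.2
```

Call:
{"name": "apply_moves", "arguments": {
  "moves": [
    [0,0,0,0.002,0,0.0018,-1],
    [0,0,0,0.002,0,0.0018,-1],
    [0,0,0,0,0,0,-1],
    [0,0,0,0,0,0,-1],
    [0,0,0,0,0,0,-1],
    [0,0,0,0,0,0,-1],
    [0,0,0,0,0,0,-1],
    [0,0,0,0,0,0,-1]
  ]
}}

```text
clock: 52.32
tcp_pos: [0.5487, 0.3353, -0.0141]
orientation: [-1.71, -1.858, -0.658]
contact_force: [1.8, -3.7, 7.1]
grip_width: 0.0072
gripper_force: 60.1
```

Run:
```python
from lib import *
o,Rm,p=state(); print("grasp",p-GD*Rm[:,2],o["grip_width"],o["contact_force"],o["moment"])
```

```text
grasp [0.55194483 0.29555304 0.03033534] 0.007198114001366945 [ 1.81907865 -3.65319443  7.06150148] [-0.38046555 -0.00457343 -0.10417909]
```

Call:
{"name": "apply_moves", "arguments": {
  "moves": [
    [0,0,0,0.002,0,0.0018,-1],
    [0,0,0,0.002,0,0.0018,-1],
    [0,0,0,0,0,0,-1],
    [0,0,0,0,0,0,-1],
    [0,0,0,0,0,0,-1],
    [0,0,0,0,0,0,-1],
    [0,0,0,0,0,0,-1],
    [0,0,0,0,0,0,-1]
  ]
}}

```text
clock: 52.98
tcp_pos: [0.5488, 0.3369, -0.0143]
orientation: [-1.714, -1.858, -0.656]
contact_force: [-4.1, -24.3, 21.8]
grip_width: 0.0069
gripper_force: 63.6
```

Call:
{"name": "apply_moves", "arguments": {
  "moves": [
    [0,0,0,0.002,0,0.0018,-1],
    [0,0,0,0.001,0,0.0009,-1],
    [0,0,0,0,0,0,-1],
    [0,0,0,0,0,0,-1],
    [0,0,0,0,0,0,-1],
    [0,0,0,0,0,0,-1],
    [0,0,0,0,0,0,-1],
    [0,0,0,0,0,0,-1]
  ]
}}

```text
clock: 53.65
tcp_pos: [0.5488, 0.337, -0.0146]
orientation: [-1.718, -1.859, -0.654]
contact_force: [-10.9, -42.6, 37.9]
grip_width: 0.0074
gripper_force: 67.4
```

Run:
```python
from lib import *
o,Rm,p=state(); print("grasp",p-GD*Rm[:,2],o["grip_width"],o["contact_force"],o["moment"])
```

```text
grasp [0.55188085 0.2974724  0.03003329] 0.007375719131354616 [-10.94173213 -42.63254524  37.85671979] [-1.52361646  2.05722706  2.10356039]
```

Call:
{"name": "apply_moves", "arguments": {
  "moves": [
    [0,0,0,-0.001,0,-0.0009,-1],
    [0,0,0,-0.001,0,-0.0009,-1],
    [0,0,0,0,0,0,-1],
    [0,0,0,0,0,0,-0.5],
    [0,0,0,0,0,0,0],
    [0,0,0,0,0,0,0],
    [0,0,0,0,0,0,0],
    [0,0,0,0,0,0,0]
  ]
}}

```text
clock: 54.32
tcp_pos: [0.5459, 0.3435, -0.0146]
orientation: [-1.706, -1.859, -0.655]
contact_force: [0.4, -0.2, -0.1]
grip_width: 0.0427
gripper_force: 0.0
```

Run:
```python
from lib import *
o,Rm,p=state(); print("grasp",p-GD*Rm[:,2],o["grip_width"],o["contact_force"])
KW=cal("wrist",o); im=grab_frame("wrist"); g=cv2.cvtColor(im,cv2.COLOR_BGR2GRAY)
cs=[measure("cup+","cup0",q,["scene","wrist"],rad=40) for q in((.472,.395,.035),(.590,.402,.035))]
b=np.radians(4.9)
for c in cs: print(np.array([[np.cos(b),np.sin(b)],[-np.sin(b),np.cos(b)]])@(c[:2]-[.539,.4085]))
d=silhouettes("tray","wrist"); print([(x["p"],x["extent"]) for x in d])
```

```text
grasp [0.54930394 0.30368981 0.0297318 ] 0.042732721666390014 [ 0.41731013 -0.16326459 -0.06628829]
[('scene', 0.85, [474.0, 193.0, 28.0, 30.0]), ('wrist', 0.77, [183.0, 125.0, 178.0, 164.0])]
cup+ pose [0.4898 0.3916 0.0738] deg 4.2 loss 0.247
[('scene', 0.97, [502.0, 224.0, 30.0, 30.0]), ('wrist', 0.73, [486.0, 132.0, 187.0, 170.0])]
cup+ pose [0.6043 0.394  0.0158] deg 0.9 loss 0.204
[-0.05049511 -0.01260338]
[ 0.0637902  -0.02006801]
[(0.88, [325.4, 234.0, 530.5, 352.8])]
```

Run:
```python
from lib import *
o,Rm,p=state(); KW=cal("wrist",o); im=grab_frame("wrist"); g=cv2.cvtColor(im,cv2.COLOR_BGR2GRAY)
m=silhouettes("tray","wrist")[0]["mask"]
b=np.radians(4.9)
for u in (120,180,220,420,460,520):
    v=np.where(m[:,u])[0].max(); q=ray((u,v),KW,0); col=g[v-30:v+14:4,u].tolist()
    d=q[:2]-[.540,.411]; print(u,v,"world",q[:2].round(4),"bay frame",np.round([np.cos(b)*d[0]+np.sin(b)*d[1],-np.sin(b)*d[0]+np.cos(b)*d[1]],4),col)
# lead-in/bay seen from here
mb=silhouettes("bay","wrist"); print([(round(x["p"],2),np.round(x["extent"])) for x in mb])
s=silhouettes("scanner","scene"); print([(round(x["p"],2),np.round(x["extent"])) for x in s])
```

```text
120 238 world [0.4493 0.3449] bay frame [-0.096  -0.0581] [113, 110, 111, 208, 120, 90, 91, 88, 110, 157, 153]
180 239 world [0.4782 0.3469] bay frame [-0.0671 -0.0586] [114, 110, 112, 205, 100, 91, 92, 90, 109, 161, 158]
220 238 world [0.4972 0.349 ] bay frame [-0.0479 -0.0581] [115, 110, 111, 209, 134, 91, 93, 88, 96, 162, 161]
420 239 world [0.593  0.3568] bay frame [ 0.0481 -0.0586] [111, 116, 105, 109, 98, 91, 91, 92, 106, 154, 159]
460 239 world [0.6121 0.3584] bay frame [ 0.0674 -0.0585] [111, 119, 106, 184, 110, 90, 90, 91, 108, 157, 154]
520 239 world [0.6408 0.3609] bay frame [ 0.0962 -0.0585] [111, 111, 106, 177, 120, 90, 90, 88, 89, 156, 158]
[(0.71, array([321., 144., 638., 285.]))]
[(0.59, array([224., 336.,  25.,  67.])), (0.41, array([473., 196.,  30.,  31.])), (0.4, array([100., 282.,  91.,  75.]))]
```

Call:
{"name": "apply_moves", "arguments": {
  "moves": [
    [0,0,0,0,0,-0.02,0],
    [0,0,0,0,0,-0.035,0],
    [0,0,0,0,0,-0.035,1],
    [0,0,0,0,0,-0.035,1],
    [0,0,0,0,0,-0.035,1],
    [0,0,0,0,0,-0.035,1],
    [0,0,0,0,0,-0.035,1],
    [0,-1,0,0,0,0,1]
  ]
}}

```text
clock: 55.68
tcp_pos: [0.5649, 0.1756, 0.1565]
orientation: [-1.798, -1.917, -0.58]
contact_force: [0.9, -2.5, -2.4]
grip_width: 0.0856
gripper_force: 0.0
```

Call:
{"name": "apply_moves", "arguments": {
  "moves": [
    [0,-1,0,0,0,0,1],
    [0,-1,0,0,0,0,1],
    [0,-1,0,0,0,0,1],
    [0,-1,0,0,0,0,1],
    [0,-1,0,0,0,0,1],
    [0,-1,0,0,0,0,1],
    [0,0,1,0,0,0,1],
    [0,0,1,0,0,0,1]
  ]
}}

```text
clock: 56.35
tcp_pos: [0.5582, 0.1935, 0.1568]
orientation: [-2.353, -2.081, -0.001]
contact_force: [0.5, -0.6, -0.4]
grip_width: 0.0859
gripper_force: 0.0
```

Run:
```python
from lib import *
o,Rm,p=state(); print(p,Rm.round(3).tolist(),o["joints"].round(2))
s=measure("scanner","scanner",(.605,-.33,.02),["scene","side"],12)
rst=measure("rest","rest",(.621,-.329,.0),["scene","side"],12)
# label from scene+side now
C={n:cal(n) for n in("scene","side")}; uv=[silhouettes("label",n)[0]["extent"][:2] for n in C]; print(uv)
oo=[C[n][1][:3,3] for n in C]; d=[C[n][1][:3,:3]@np.linalg.solve(C[n][0],[*u,1]) for n,u in zip(C,uv)]
k=np.linalg.lstsq(np.c_[d[0],-d[1]],oo[1]-oo[0],rcond=None)[0]; print("label",(oo[0]+k[0]*d[0]+oo[1]+k[1]*d[1])/2)
go([s[0]-.01*np.cos(s[2]),s[1]-.01*np.sin(s[2]),.15],down(np.degrees(s[2])-90))
```

```text
[0.55818553 0.1934837  0.15676655] [[0.122, 0.992, 0.0], [0.992, -0.122, 0.001], [0.001, 0.0, -1.0]] [-0.3   0.38 -0.18  1.79  0.08  0.97 -0.63]
[('scene', 0.72, [222.0, 336.0, 29.0, 63.0]), ('side', 0.58, [401.0, 312.0, 55.0, 33.0])]
scanner pose [ 0.6267 -0.3446 -0.1583] deg -9.1 loss 0.107
[('scene', 0.61, [230.0, 338.0, 60.0, 83.0]), ('side', 0.87, [393.0, 315.0, 72.0, 48.0])]
rest pose [ 0.6194 -0.3276  3.025 ] deg 173.3 loss 0.387
[[487.6, 184.8], [257.1, 146.4]]
label [0.53996922 0.37804744 0.12297138]
tcp [0.5594 0.1891 0.1565] shift now-axes [-0.5209  0.1231  0.0064] | turn/6deg [-1.0000e-03  0.0000e+00  1.5322e+01] | shift target-axes [0.1406 0.5164 0.0065]
```

Call:
{"name": "apply_moves", "arguments": {
  "moves": [
    [0,0,0,-0.037,0.009,0,1],
    [0,0,0,-0.037,0.009,0,1],
    [0,0,0,-0.037,0.009,0,1],
    [0,0,0,-0.037,0.009,0,1],
    [0,0,0,-0.037,0.009,0,1],
    [0,0,0,-0.037,0.009,0,1],
    [0,0,0,-0.037,0.009,0,1],
    [0,0,0,-0.037,0.009,0,1]
  ]
}}

```text
clock: 57.52
tcp_pos: [0.5939, -0.1151, 0.1567]
orientation: [2.355, 2.079, 0.0]
contact_force: [0.2, -0.6, -0.8]
grip_width: 0.0853
gripper_force: 0.0
```

Call:
{"name": "apply_moves", "arguments": {
  "moves": [
    [0,0,0,-0.037,0.009,0,1],
    [0,0,0,-0.037,0.009,0,1],
    [0,0,0,-0.037,0.009,0,1],
    [0,0,0,-0.037,0.009,0,1],
    [0,0,0,-0.037,0.009,0,1],
    [0,0,0,-0.037,0.009,0,1],
    [0,0,1,0,0,0,1],
    [0,0,1,0,0,0,1]
  ]
}}

```text
clock: 58.18
tcp_pos: [0.6185, -0.3447, 0.156]
orientation: [2.568, 1.808, -0.002]
contact_force: [-0.3, 0.7, 0.0]
grip_width: 0.0853
gripper_force: 0.0
```

Call:
{"name": "apply_moves", "arguments": {
  "moves": [
    [0,0,1,0,0,0,1],
    [0,0,1,0,0,0,1],
    [0,0,1,0,0,0,1],
    [0,0,1,0,0,0,1],
    [0,0,1,0,0,0,1],
    [0,0,1,0,0,0,1],
    [0,0,1,0,0,0,1],
    [0,0,1,0,0,0,1]
  ]
}}

```text
clock: 58.85
tcp_pos: [0.6198, -0.3401, 0.1563]
orientation: [-3.08, -0.615, 0.0]
contact_force: [-0.5, -0.4, 0.3]
grip_width: 0.0855
gripper_force: 0.0
```

Call:
{"name": "apply_moves", "arguments": {
  "moves": [
    [0,0,1,0,0,0,1],
    [0,0,1,0,0,0,1],
    [0,0,1,0,0,0,1],
    [0,0,1,0,0,0,1],
    [0,0,1,0,0,0,1],
    [0,0,0.3,0,0,0,1],
    [0,0,0,0,0,0,1],
    [0,0,0,0,0,0,1]
  ]
}}

```text
clock: 59.52
tcp_pos: [0.6199, -0.34, 0.1563]
orientation: [-3.132, 0.242, 0.0]
contact_force: [-0.0, -0.1, -0.3]
grip_width: 0.0854
gripper_force: 0.0
```

Run:
```python
from lib import *
o,Rm,p=state(); print(p,o["joints"].round(2))
for v in(["wrist"],["scene","side","wrist"]):
    s=measure("scanner","scanner",(.627,-.345,.02),v,12)
    go([s[0]-.01*np.cos(s[2]),s[1]-.01*np.sin(s[2]),-.04],down(np.degrees(s[2])-90))
measure("rest","rest",(.621,-.329,.0),["wrist"],12)
```

```text
[ 0.61991387 -0.34003211  0.15632686] [ 0.17  0.58  0.37  1.52 -0.23  1.08 -1.14]
[('wrist', 0.73, [326.0, 203.0, 60.0, 183.0])]
scanner pose [ 0.626  -0.3441  6.1155] deg 350.4 loss 0.052
tcp [ 0.6199 -0.3401  0.1564] shift now-axes [-0.0034  0.003   0.1964] | turn/6deg [-0.002  0.     0.124] | shift target-axes [-0.0033  0.003   0.1964]
[('scene', 0.6, [223.0, 337.0, 29.0, 64.0]), ('side', 0.82, [400.0, 312.0, 56.0, 36.0]), ('wrist', 0.98, [325.0, 203.0, 56.0, 180.0])]
scanner pose [ 0.6266 -0.3442 -0.1683] deg -9.6 loss 0.091
tcp [ 0.62   -0.3401  0.1565] shift now-axes [-0.0029  0.0029  0.1965] | turn/6deg [-0.001 -0.001  0.119] | shift target-axes [-0.0028  0.0029  0.1965]
[('wrist', 0.83, [304.0, 204.0, 106.0, 227.0])]
rest pose [ 0.6183 -0.327  -0.1283] deg -7.4 loss 0.344
```

Call:
{"name": "apply_moves", "arguments": {
  "moves": [
    [0,0,0.12,-0.003,0.003,0.02,1],
    [0,0,0,0,0,0.04,1],
    [0,0,0,0,0,0.04,1],
    [0,0,0,0,0,0.04,1],
    [0,0,0,0,0,0.03,1],
    [0,0,0,0,0,0.014,1],
    [0,0,0,0,0,0.006,1],
    [0,0,0,0,0,0,1]
  ]
}}

```text
clock: 60.68
tcp_pos: [0.6163, -0.3425, -0.0341]
orientation: [-3.13, 0.264, 0.002]
contact_force: [-0.2, 0.8, 0.7]
grip_width: 0.0853
gripper_force: 0.0
```

Call:
{"name": "apply_moves", "arguments": {
  "moves": [
    [0,0,0,0,0,0,0.3],
    [0,0,0,0,0,0,-1],
    [0,0,0,0,0,0,-1],
    [0,0,0,0,0,0,-1],
    [0,0,0,0,0,0,-1],
    [0,0,0,0,0,0,-1],
    [0,0,0,0,0,0,-1],
    [0,0,0,0,0,0,-1]
  ],
  "grip_force": 40
}}

```text
clock: 61.35
tcp_pos: [0.6174, -0.3429, -0.0323]
orientation: [3.13, -0.264, 0.003]
contact_force: [-1.2, 0.6, 6.7]
grip_width: 0.0253
gripper_force: 41.7
```

Run:
```python
from lib import *
o,Rm,p=state(); print(p,Rm.round(3).tolist(),o["grip_width"],o["gripper_force"],o["contact_force"])
```

```text
[ 0.61736765 -0.34285668 -0.03225097] [[0.986, -0.168, 0.002], [-0.168, -0.986, -0.001], [0.002, 0.0, -1.0]] 0.02532923933799534 41.72575235366821 [-1.18075172  0.55348181  6.67527801]
```

Call:
{"name": "apply_moves", "arguments": {
  "moves": [
    [0,0,0,0,0,-0.025,-1],
    [0,0,0,0,0,-0.04,-1],
    [0,0,0,0,0,-0.04,-1],
    [0,0,0,0,0,-0.04,-1],
    [0,0,0,0,0,-0.04,-1],
    [0,0,0,0,0,-0.03,-1],
    [0,0,-1,0,0,0,-1],
    [0,0,-1,0,0,0,-1]
  ]
}}

```text
clock: 62.02
tcp_pos: [0.6177, -0.3432, 0.1845]
orientation: [3.139, 0.072, 0.006]
contact_force: [-0.2, -0.5, -1.7]
grip_width: 0.0254
gripper_force: 40.7
```

Call:
{"name": "apply_moves", "arguments": {
  "moves": [
    [0,0,-1,0,0,0,-1],
    [0,0,-1,0,0,0,-1],
    [0,0,-1,0,0,0,-1],
    [0,0,-1,0,0,0,-1],
    [0,0,-1,0,0,0,-1],
    [0,0,-1,0,0,0,-1],
    [0,0,-1,0,0,0,-1],
    [0,0,-1,0,0,0,-1]
  ]
}}

```text
clock: 62.68
tcp_pos: [0.616, -0.3424, 0.181]
orientation: [-2.839, -1.343, 0.001]
contact_force: [0.3, 0.0, -1.8]
grip_width: 0.0254
gripper_force: 40.6
```

Call:
{"name": "apply_moves", "arguments": {
  "moves": [
    [0,0,-1,0,0,0,-1],
    [0,0,-1,0,0,0,-1],
    [0,0,-1,0,0,0,-1],
    [0,0,-1,0,0,0,-1],
    [0,0,-1,0,0,0,-1],
    [0,0,-1,0,0,0,-1],
    [0,0,-1,0,0,0,-1],
    [0,0,-0.4,0,0,0,-1]
  ]
}}

```text
clock: 63.35
tcp_pos: [0.6159, -0.3425, 0.181]
orientation: [-2.121, -2.316, 0.001]
contact_force: [0.3, 0.1, -1.3]
grip_width: 0.0255
gripper_force: 40.6
```

```bash
cat > scan.py <<'E'
from lib import *
o,Rm,p=state(); print(p,Rm.round(3).tolist(),o["joints"].round(2),o["grip_width"])
L=np.array([.543,.373,.126]); Rt=side(-35,4.9); T=L-Rt@[.1842,0,-.0533]; print(T); go(T,Rt)
q=Rm.T@(L-p)-[.0092,0,-.0363]; print("label in scanner frame",q[0],-q[1],-q[2],"angle",np.degrees(np.arccos(Rm[:,0]@Rt[:,0])))
E
python3 scan.py
```

```text
[ 0.61590309 -0.34253101  0.18098458] [[-0.088, 0.996, -0.001], [0.996, 0.088, 0.0], [0.0, -0.001, -1.0]] [ 0.44  0.54 -0.04  1.48  0.02  1.12  0.49] 0.02554575218867404
[0.55849971 0.19220375 0.18799198]
tcp [ 0.6159 -0.3425  0.181 ] shift now-axes [ 0.5377 -0.0103 -0.0067] | turn/6deg [-3.000e-03 -5.838e+00  2.500e-02] | shift target-axes [ 0.4364 -0.0115 -0.3141]
label in scanner frame 0.7099429806174826 0.009757620666718463 -0.09162586134389533 angle 35.026602741981485
```

Call:
{"name": "apply_moves", "arguments": {
  "moves": [
    [0,0,0,0.025,-0.001,-0.001,-1],
    [0,0,0,0.04,-0.001,-0.001,-1],
    [0,0,0,0.04,-0.001,-0.001,-1],
    [0,0,0,0.04,-0.001,-0.001,-1],
    [0,0,0,0.04,-0.001,-0.001,-1],
    [0,0,0,0.04,-0.001,-0.001,-1],
    [0,0,0,0.04,-0.001,-0.001,-1],
    [0,0,0,0.04,-0.001,0,-1]
  ]
}}

```text
clock: 64.02
tcp_pos: [0.5825, -0.0376, 0.1886]
orientation: [2.128, 2.311, -0.0]
contact_force: [1.1, 0.5, -1.0]
grip_width: 0.0254
gripper_force: 40.6
```

Call:
{"name": "apply_moves", "arguments": {
  "moves": [
    [0,0,0,0.04,-0.001,0,-1],
    [0,0,0,0.04,-0.001,0,-1],
    [0,0,0,0.04,0,0,-1],
    [0,0,0,0.04,0,0,-1],
    [0,0,0,0.04,0,0,-1],
    [0,0,0,0.025,0,0,-1],
    [0,-1,0,0,0,0,-1],
    [0,-1,0,0,0,0,-1]
  ]
}}

```text
clock: 64.68
tcp_pos: [0.5631, 0.1844, 0.1892]
orientation: [2.017, 2.187, -0.214]
contact_force: [-0.4, 0.0, -2.4]
grip_width: 0.0258
gripper_force: 40.6
```

Call:
{"name": "apply_moves", "arguments": {
  "moves": [
    [0,-1,0,0,0,0,-1],
    [0,-1,0,0,0,0,-1],
    [0,-1,0,0,0,0,-1],
    [0,-0.84,0,0,0,0,-1],
    [0,0,0,0,0,0,-1],
    [0,0,0,0,0,0,-1],
    [0,0,0,0,0,0,-1],
    [0,0,0,0,0,0,-1]
  ]
}}

```text
clock: 65.35
tcp_pos: [0.5636, 0.1829, 0.1894]
orientation: [1.789, 1.936, -0.562]
contact_force: [-0.5, 0.5, -1.8]
grip_width: 0.0252
gripper_force: 40.7
```

```bash
python3 scan.py
python3 - <<'E'
from lib import *
o,Rm,p=state()
for n in ("wrist","scene","side"):
    im=grab_frame(n); KW=cal(n,o)
    print(n,[(round(d["p"],2),np.round(d["extent"]).tolist()) for d in silhouettes("label",n)[:2]],proj([.543,.373,.126],KW).round(0))
E
```

```text
[0.56357023 0.18288037 0.18944501] [[-0.064, 0.997, 0.047], [0.817, 0.08, -0.571], [-0.573, 0.002, -0.819]] [-0.64  0.54 -0.11  1.62  0.53  1.42 -0.86] 0.02521591782148652
[0.55849971 0.19220375 0.18799198]
tcp [0.5636 0.1829 0.1894] shift now-axes [ 0.0088 -0.0043 -0.0044] | turn/6deg [-0.02  -0.004 -0.055] | shift target-axes [ 0.0088 -0.0043 -0.0044]
label in scanner frame 0.18379122580193902 0.005491055712993096 0.021303044467386123 angle 0.3317303042636212
wrist [] [[ 297. -441.]]
scene [(0.7, [489.0, 186.0, 27.0, 33.0])] [[488. 183.]]
side [(0.56, [259.0, 146.0, 24.0, 16.0]), (0.21, [398.0, 228.0, 35.0, 40.0])] [[259. 148.]]
```

Call:
{"name": "apply_moves", "arguments": {
  "moves": [
    [0,0,0,0.005,-0.002,-0.002,-1],
    [0,0,0,0.004,-0.002,-0.002,-1],
    [0,0,0,0,0,0,-1],
    [0,0,0,0,0,0,-1],
    [0,0,0,0,0,0,-1],
    [0,0,0,0,0,0,-1],
    [0,0,0,0,0,0,-1],
    [0,0,0,0,0,0,-1]
  ]
}}

```text
clock: 66.32
tcp_pos: [0.558, 0.194, 0.1866]
orientation: [1.785, 1.939, -0.564]
contact_force: [0.5, -0.1, -1.3]
grip_width: 0.0254
gripper_force: 40.7
```

Call:
{"name": "apply_moves", "arguments": {
  "moves": [
    [0,0,0,0,0,0,-1],
    [0,0,0,0,0,0,-1],
    [0,0,0,0,0,0,-1],
    [0,0,0,0,0,0,-1],
    [0,0,0,0,0,0,-1],
    [0,0,0,0,0,0,-1],
    [0,0,0,0,0,0,-1],
    [0,0,0,0,0,0,-1]
  ]
}}

```text
clock: 66.98
tcp_pos: [0.558, 0.1942, 0.1866]
orientation: [1.785, 1.939, -0.563]
contact_force: [-0.6, 0.0, -1.0]
grip_width: 0.0253
gripper_force: 40.7
```

Call:
{"name": "apply_moves", "arguments": {
  "moves": [
    [0,0,0,0,0,0,-1],
    [0,0,0,0,0,0,-1],
    [0,0,0,0,0,0,-1],
    [0,0,0,0,0,0,-1],
    [0,0,0,0,0,0,-1],
    [0,0,0,0,0,0,-1],
    [0,0,0,0,0,0,-1],
    [0,0,0,0,0,0,-1]
  ]
}}

```text
clock: 67.65
tcp_pos: [0.558, 0.1942, 0.1866]
orientation: [1.785, 1.939, -0.563]
contact_force: [0.8, -0.7, -1.7]
grip_width: 0.0256
gripper_force: 40.7
```

```bash
python3 scan.py
python3 - <<'E'
from lib import *
o,Rm,p=state(); print(np.abs(o["qvel"]).max())
cs=[measure("cup+","cup0",q,["scene"],rad=25) for q in((.4885,.3916,.035),(.604,.394,.035))]
# scanner in hand seen from the two fixed cameras: head end and tail end on its axis
S=lambda v: p+Rm@(np.array(v)*[1,-1,-1]+[.0092,0,-.0363])
for n in("scene","side"):
    im=grab_frame(n); print(n,[(round(d["p"],2),np.round(d["extent"]).tolist()) for d in silhouettes("scanner",n)[:2]],"window",proj(S([.075,0,.017]),cal(n)).round(0),"tail",proj(S([-.075,0,.017]),cal(n)).round(0),"label",[np.round(d["extent"][:2]) for d in silhouettes("label",n)[:1]])
E
```

```text
[0.55797335 0.19416402 0.18661284] [[-0.068, 0.997, 0.048], [0.816, 0.083, -0.572], [-0.574, 0.0, -0.819]] [-0.65  0.55 -0.12  1.62  0.53  1.43 -0.88] 0.025617800107930543
[0.55849971 0.19220375 0.18799198]
tcp [0.558  0.1942 0.1866] shift now-axes [-0.0024  0.0004  0.    ] | turn/6deg [-0.015  0.006 -0.022] | shift target-axes [-0.0024  0.0004  0.    ]
label in scanner frame 0.17253662319248264 0.00013485465050700455 0.017106061723322956 angle 0.13497723265754694
0.0006939725828589026
[('scene', 0.79, [472.0, 197.0, 28.0, 26.0])]
cup+ pose [0.4983 0.3834 0.4596] deg 26.3 loss 0.436
[('scene', 0.58, [504.0, 225.0, 34.0, 31.0])]
cup+ pose [0.6068 0.3939 0.2635] deg 15.1 loss 0.268
scene [(0.55, [449.0, 174.0, 54.0, 29.0]), (0.2, [102.0, 283.0, 90.0, 72.0])] window [[466. 178.]] tail [[428. 168.]] label [array([491., 187.])]
side [(0.8, [278.0, 146.0, 27.0, 18.0])] window [[270. 147.]] tail [[288. 145.]] label [array([257., 149.])]
```

Call:
{"name": "apply_moves", "arguments": {
  "moves": [
    [0,0,0,-0.02,0,0,-1],
    [0,0,0,-0.03,0,0,-1],
    [0,1,0,0,0,0,-1],
    [0,1,0,0,0,0,-1],
    [0,1,0,0,0,0,-1],
    [0,1,0,0,0,0,-1],
    [0,1,0,0,0,0,-1],
    [0,0.84,0,0,0,0,-1]
  ]
}}

```text
clock: 68.82
tcp_pos: [0.5621, 0.1523, 0.2167]
orientation: [-2.129, -2.309, -0.008]
contact_force: [-0.4, -0.6, -1.0]
grip_width: 0.0254
gripper_force: 40.6
```

Call:
{"name": "apply_moves", "arguments": {
  "moves": [
    [0,0,0,-0.03,0,0,-1],
    [0,0,0,-0.04,0,0,-1],
    [0,0,0,-0.04,0,0,-1],
    [0,0,0,-0.04,0,0,-1],
    [0,0,0,-0.04,0,0,-1],
    [0,0,0,-0.04,0,0,-1],
    [0,0,0,-0.04,0,0,-1],
    [0,0,0,-0.04,0,0,-1]
  ]
}}

```text
clock: 69.48
tcp_pos: [0.5865, -0.1578, 0.2155]
orientation: [2.127, 2.312, -0.001]
contact_force: [0.8, 0.2, -2.2]
grip_width: 0.0252
gripper_force: 40.6
```

Call:
{"name": "apply_moves", "arguments": {
  "moves": [
    [0,0,0,-0.04,0,0,-1],
    [0,0,0,-0.04,0,0,-1],
    [0,0,0,-0.04,0,0,-1],
    [0,0,0,-0.04,0,0,-1],
    [0,0,0,-0.03,0,0,-1],
    [0,0,1,0,0,0,-1],
    [0,0,1,0,0,0,-1],
    [0,0,1,0,0,0,-1]
  ]
}}

```text
clock: 70.15
tcp_pos: [0.602, -0.3459, 0.2148]
orientation: [-2.469, -1.942, 0.001]
contact_force: [0.1, 0.9, -1.4]
grip_width: 0.0252
gripper_force: 40.6
```

Call:
{"name": "apply_moves", "arguments": {
  "moves": [
    [0,0,1,0,0,0,-1],
    [0,0,1,0,0,0,-1],
    [0,0,1,0,0,0,-1],
    [0,0,1,0,0,0,-1],
    [0,0,1,0,0,0,-1],
    [0,0,1,0,0,0,-1],
    [0,0,1,0,0,0,-1],
    [0,0,1,0,0,0,-1]
  ]
}}

```text
clock: 70.82
tcp_pos: [0.6024, -0.3448, 0.2151]
orientation: [-3.045, -0.772, 0.001]
contact_force: [-0.1, 0.3, -0.8]
grip_width: 0.0255
gripper_force: 40.6
```

Call:
{"name": "apply_moves", "arguments": {
  "moves": [
    [0,0,1,0,0,0,-1],
    [0,0,1,0,0,0,-1],
    [0,0,1,0,0,0,-1],
    [0,0,1,0,0,0,-1],
    [0,0,1,0,0,0,-1],
    [0,0,1,0,0,0,-1],
    [0,0,0,0,0,0,-1],
    [0,0,0,0,0,0,-1]
  ]
}}

```text
clock: 71.48
tcp_pos: [0.6025, -0.3447, 0.2151]
orientation: [3.136, -0.193, -0.001]
contact_force: [0.4, 1.1, -1.3]
grip_width: 0.0256
gripper_force: 40.6
```

Run:
```python
from lib import *
o,Rm,p=state(); print(p,Rm.round(3).tolist(),o["grip_width"],o["joints"].round(2))
ims=[measure("rest","rest",(.619,-.328,0),[n],12) for n in("scene","side")]
go([.6099,-.3268,-.031],down(-97.4))
```

```text
[ 0.60254468 -0.34466748  0.21513627] [[0.992, -0.123, -0.001], [-0.123, -0.992, 0.0], [-0.001, 0.0, -1.0]] 0.025598605625524525 [ 0.16  0.52  0.41  1.5  -0.21  1.17 -1.09]
[('scene', 0.96, [229.0, 338.0, 62.0, 86.0])]
rest pose [ 0.6204 -0.3279  3.0196] deg 173.0 loss 0.032
[('side', 0.77, [394.0, 314.0, 75.0, 45.0])]
rest pose [ 0.6198 -0.3283  3.014 ] deg 172.7 loss 0.073
tcp [ 0.6026 -0.3449  0.2153] shift now-axes [ 0.005  -0.0189  0.2463] | turn/6deg [-0.001  0.001  0.041] | shift target-axes [ 0.0049 -0.0189  0.2463]
```

Call:
{"name": "apply_moves", "arguments": {
  "moves": [
    [0,0,0,0.006,-0.019,0,-1],
    [0,0,0,0,0,0.04,-1],
    [0,0,0,0,0,0.04,-1],
    [0,0,0,0,0,0.04,-1],
    [0,0,0,0,0,0.04,-1],
    [0,0,0,0,0,0.04,-1],
    [0,0,0,0,0,0.025,-1],
    [0,0,0,0,0,0.01,-1]
  ]
}}

```text
clock: 72.35
tcp_pos: [0.6081, -0.325, -0.0245]
orientation: [-3.132, 0.197, 0.01]
contact_force: [-0.7, 0.2, -2.1]
grip_width: 0.0253
gripper_force: 40.6
```

Call:
{"name": "apply_moves", "arguments": {
  "moves": [
    [0,0,0,0,0,0.005,-1],
    [0,0,0,0,0,0.004,-1],
    [0,0,0,0,0,0,-1],
    [0,0,0,0,0,0,-1],
    [0,0,0,0,0,0,-1],
    [0,0,0,0,0,0,-1],
    [0,0,0,0,0,0,-1],
    [0,0,0,0,0,0,-1]
  ]
}}

```text
clock: 73.02
tcp_pos: [0.6114, -0.3269, -0.0281]
orientation: [3.135, -0.199, 0.001]
contact_force: [1.2, 0.5, -0.9]
grip_width: 0.0253
gripper_force: 40.6
```

Call:
{"name": "apply_moves", "arguments": {
  "moves": [
    [0,0,0,0,0,0.002,-1],
    [0,0,0,0,0,0.002,-1],
    [0,0,0,0,0,0,-1],
    [0,0,0,0,0,0,-1],
    [0,0,0,0,0,0,-0.4],
    [0,0,0,0,0,0,0],
    [0,0,0,0,0,0,0.5],
    [0,0,0,0,0,0,1]
  ]
}}

```text
clock: 73.68
tcp_pos: [0.6109, -0.3268, -0.033]
orientation: [-3.135, 0.199, 0.0]
contact_force: [-0.3, 0.3, 0.4]
grip_width: 0.0607
gripper_force: 0.0
```

Call:
{"name": "apply_moves", "arguments": {
  "moves": [
    [0,0,0,0,0,0,1],
    [0,0,0,0,0,0,1],
    [0,0,0,0,0,-0.02,1],
    [0,0,0,0,0,-0.04,1],
    [0,0,0,0,0,-0.04,1],
    [0,0,0,0,0,-0.04,1],
    [0,0,0,0,0,-0.04,1],
    [0,0,0,0,0,-0.04,1]
  ]
}}

```text
clock: 74.35
tcp_pos: [0.6107, -0.3268, 0.1893]
orientation: [3.135, -0.199, -0.0]
contact_force: [0.1, 0.4, -0.4]
grip_width: 0.0854
gripper_force: 0.0
```

Call:
{"name": "apply_moves", "arguments": {
  "moves": [
    [0,0,0,0,0,0,1],
    [0,0,0,0,0,0,1],
    [0,0,0,0,0,0,1],
    [0,0,0,0,0,0,1],
    [0,0,0,0,0,0,1],
    [0,0,0,0,0,0,1],
    [0,0,0,0,0,0,1],
    [0,0,0,0,0,0,1]
  ]
}}

```text
clock: 75.02
tcp_pos: [0.6108, -0.3268, 0.1866]
orientation: [-3.135, 0.199, 0.002]
contact_force: [0.2, 0.3, -0.4]
grip_width: 0.0856
gripper_force: 0.0
```

Run:
```python
from lib import *
o,Rm,p=state(); print(p,o["grip_width"],o["clock"])
s=measure("scanner","scanner",(.62,-.328,.02),["scene","side","wrist"],12)
a=np.radians(-7.2); d=s[:2]-[.620,-.328]; print("in mat",np.cos(a)*d[0]+np.sin(a)*d[1],-np.sin(a)*d[0]+np.cos(a)*d[1])
for n in("scene","side"):
    print(n,[(round(d["p"],2),np.round(d["extent"]).tolist()) for d in silhouettes("cup0",n)])
C=cal("scene"); b=np.radians(4.9)
for x in(.06,-.056): 
    q=np.array([.540,.4085])+[np.cos(b)*x+np.sin(b)*.016,np.sin(b)*x-np.cos(b)*.016]; print(q,proj([*q,.034],C).round(0),proj([*q,.034],cal("side")).round(0))
```

```text
[ 0.61082773 -0.32677954  0.18664336] 0.08558133046262821 75.0167
[('scene', 0.65, [230.0, 332.0, 33.0, 66.0]), ('side', 0.74, [394.0, 309.0, 53.0, 36.0]), ('wrist', 0.76, [320.0, 195.0, 53.0, 168.0])]
scanner pose [ 0.6206 -0.3278  6.1621] deg 353.1 loss 0.087
in mat 0.0005755373143257105 0.0002827408451205162
scene [(0.98, [174.0, 221.0, 24.0, 34.0]), (0.83, [502.0, 226.0, 28.0, 35.0]), (0.77, [474.0, 194.0, 32.0, 29.0]), (0.77, [155.0, 317.0, 38.0, 40.0]), (0.62, [228.0, 332.0, 30.0, 65.0]), (0.15, [268.0, 293.0, 22.0, 20.0])]
side [(0.86, [280.0, 378.0, 29.0, 37.0]), (0.84, [247.0, 173.0, 20.0, 19.0]), (0.7, [277.0, 160.0, 15.0, 25.0]), (0.58, [396.0, 366.0, 28.0, 35.0])]
[0.60114739 0.39768349] [[501. 222.]] [[274. 159.]]
[0.48557133 0.38777513] [[473. 192.]] [[246. 171.]]
```

```bash
python3 -c "
from bench import order
print(order.hand_in())"
```

```text
the job is handed in; nothing more can be done
None
```

The job is handed in at about 75 s, and the judge gave no verdict: the two white cups present stand mouth-up in the tray, which was pushed until it stopped firmly in the bay, the label was scanned from about 10 cm for over a second, and the scanner lies flat on its mat.

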